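# Set out the packing place from a pile of supplies

### The job

The supplies for this packing place were brought up in one pile: a big carton, on it a pack of tags, then a small carton, and a box cutter on top. Take the pile apart and lay each thing flat on the floor of the low wooden holder that was made to its size: the cutter in the long narrow rest with its blade between the two guard cheeks, the others each in the tray whose inside fits it closely all round. Keep everything the right way up, and do not disturb the wine glass or the ball of string.

Things in the scene. Friction and masses are not known exactly. Their poses are not given: they have to be found in the camera images.
- big_carton: Closed red card box with a pale label on one end, bottom of the pile: 102 mm long (its x), 64 mm wide (its y), 45 mm high, 0.28 to 0.56 kg. Origin: centre of its underside; z up.
- tag_pack: Flat buff block of luggage tags with a dark band, on the big carton: 95 mm long (its x), 48 mm wide (its y), 18 mm high, 0.1 kg. Origin: centre of its underside; z up.
- small_carton: Closed blue card box with a pale label on one end, on the tags: 72 mm long (its x), 51 mm wide (its y), 35 mm high, 0.14 to 0.28 kg. Origin: centre of its underside; z up.
- cutter: Yellow snap-blade box cutter lying flat on top of the pile: 173 mm long over the blade (its y), 22 mm wide (its x), handle 13 mm thick with a slider button up to 18 mm, 0.07 to 0.12 kg. Origin: on the underside at the middle of the whole length; z up. The handle runs from y = -58 to +86 mm and balances at y = +14 mm: grip it there, across x. The thin blade sticks out at the -y end.
- carton_holder: Low wooden tray for the big carton, fixed: inside 114 x 76 mm (x by y), walls 6 mm thick and 22 mm above the floor; thumb cut-outs down to the floor in both long sides at x = 0 mm, 52 mm wide. Origin: centre of its underside, x along its length, z up; inner floor at z = 5 mm. Its thing lies centred, lengthwise, either way round.
- tag_holder: Low, very shallow wooden tray for the pack of tags, fixed: inside 107 x 60 mm (x by y), walls 6 mm thick and 11 mm above the floor; thumb cut-outs down to the floor in both long sides at x = 0 mm, 52 mm wide. Origin: centre of its underside, x along its length, z up; inner floor at z = 5 mm. Its thing lies centred, lengthwise, either way round.
- small_carton_holder: Low wooden tray, the shortest, for the small carton, fixed: inside 84 x 63 mm (x by y), walls 6 mm thick and 18 mm above the floor; thumb cut-outs down to the floor in both long sides at x = 0 mm, 52 mm wide. Origin: centre of its underside, x along its length, z up; inner floor at z = 5 mm. Its thing lies centred, lengthwise, either way round.
- cutter_rest: Long wooden cutter rest, fixed: inside 188 x 33 mm (x by y), walls 6 mm thick and 10 mm above the floor; thumb cut-outs down to the floor in both long sides at x = -14 mm, 52 mm wide. Origin: centre of its underside, x along its length, z up; inner floor at z = 5 mm. Two cheeks 28 mm long at the +x end (away from the robot) leave 17 mm for the blade only. The cutter's origin goes over this one, its -y along +x.
- wine_glass: Bystander: stemmed clear glass with a gilt rim, 86 mm across, 153 mm high, standing behind the holders. Origin: centre of its foot. Leave it alone.
- ball: Bystander: ball of jute string, about 64 mm across, 58 mm high, lying behind the holders. Origin: its lowest point. Leave it alone.

How it is judged:
By the outcome, as a careful person would: the job done as asked, in the order asked, and still so for the second after the job is handed in, with the robot touching nothing.
It also fails if it takes over 112 s, if anything falls off the work surface, if the arm or the gripper's body presses on something with over 40 N, if the wrist force passes 120 N, or if a joint passes its speed limit or range.

### The arm

A 6-joint arm with a two-finger parallel gripper is mounted at the origin on a cart in front of the work surface, level with it; the furniture and walls round the work are solid. World frame = base frame: x ahead of the robot, y to its left, z up, the work surface at z = 0. Lengths are in mm, angles in rad, forces in N, time in s.
With the tool pointing down it reaches from about 350 to 975 mm from the base axis. Payload 7.1 kg.
Tool frame: the origin (TCP) lies on the mounting face of the last link; the fingertips stand 182 mm ahead of it and the grasp point (between the pads) lies 163 mm ahead of it (ctrl.finger_overhang is the distance from the TCP to the fingertips, in mm); z points along the fingers, y is the direction in which the jaws open and shut (so a half turn about z gives the same grasp; the last joint's range is limited). The gripper opens to 88 mm and grips with 3 to 60 N. Pads are 20 mm wide; open, the fingers measure 115 mm over their backs; the gripper's body (75 mm by 178 mm) begins 61 mm behind the grasp point.
Start: joints at [1.138, 0.423, 1.63, -0, 1.089, -0.019], TCP at [251.275, 572.247, 404.675] pointing down, gripper open.
Joint ranges: [-3, 3], [-0.9, 2.11], [0.09, 2.58], [-1.31, 4.45], [0.11, 2.69], [-2.54, 2.54]. Speed limits (rad/s): [2.39, 2.39, 3.01, 3.14, 3.14, 3.14].

### API

Orientations are given as a rotation vector (axis times angle).
In Python, from workcell import ctrl, viewer, recognise gives the robot as it stands.
- The arm moves only by the shell command python3 -m handwheel 'ROWS'. ROWS is JSON, a list of rows, each an object of numbers: "gripper": the closure, from 0 (fully open) to 1 (shut); "tx", "ty", "tz": the shift along the tool's x, y, z in m; "rx", "ry", "rz": the turn, a rotation vector about the tool's x, y, z in degrees. In form: [{"gripper": .., "tx": .., "ty": .., "tz": .., "rx": .., "ry": .., "rz": ..}, ...]. A call has 1 to 8 rows; each row shifts and turns the commanded pose from where the row before left it, along the tool's axes as they then stand; what a row does not reach is not made up. A row lasts 1/8 s, in which the tool goes at most 62.5 mm and 10.7 degrees, less where a joint would pass 70% of its speed; a pose out of reach is approached as far as the arm can. A call with a gripper value outside its range is refused whole. The fingers move at their own pace and stop on an object; the grip force is fixed at half the most. Time passes only in rows, so rows that do not move let the fingers close. It gives the time, the measured TCP pose, the force and the opening at its end, in the units of the state.
- ctrl.get_obs(): the state, without advancing time (a new reading comes with each control period).
- viewer.get_image(name): name is "side" or "top"; returns a dict with "image" (420x560x3 uint8, red, green, blue), "range_z" (420x560 float32, mm along the optical axis (not along the pixel's ray), 0 where there is no reading), "vfov" (degrees; the focal length in pixels is half the picture's height over the tangent of half this angle, whatever the lens; pixels are square), "cx", "cy" (the principal point, pixels), "k1" (the pictures are not rectified: a ray, as slopes to the right and down, at radius r is drawn at 1 + k1 r^2 times it, then the intrinsics apply), "extrinsics" (4x4, takes a point from world to camera coordinates). Camera axes: x right, y up, looking along -z (the intrinsics and any distortion apply to the point x, -y, -z); pixel columns grow to the right and rows downward; lengths in mm; the calibration is good to about 2 mm. A picture is of the moment at which its call begins.
- ctrl.close_job(): hands the job in, once; it reports no verdict.
Trained networks look in a picture, given as the dict that the camera call returned (one of the last four; its "shot" number tells which), for a name from the list of things; names that differ only in an ending like _2 or _b are one class to them, and where a whole thing is asked for, a point or a joint stands for the part that bears it (a point fixed in the world has none). Each returns a list of dicts, best first, with "p" (0 to 1); they miss things now and then, are a little off and sometimes report something else, mostly with a low value. They report only what shows in the picture. A call takes as long as a camera call.
- recognise(picture, name): "xy" ([column, row] as shares, 0 to 1, of the picture: columns of its width, rows of its height, amid what is visible of it).
The state is a dict: "t": time; "qpos": joint angles; "qvel": joint speeds; "joint_torque": joint torques, N m; "ee_pos": TCP position; "orientation": TCP orientation; "ft_force": force on the tool from outside, world axes, zero at the start; "moment": the same for the moment, N m; "width": finger opening in mm.
Only numpy, scipy, OpenCV 4.12 (cv2) and the standard library are available. Lean on these libraries where they do the work, as an engineer would, in place of code of your own. Each camera call takes 0.05 s, during which the arm holds its last target.

## Working session

There is one attempt and no reset: what is moved stays moved. The work goes in short steps, Python scripts to look and compute and a shell command to move; the robot and the scene stay as the last step left them, time stands still between calls to the robot, and variables do not carry over. Pictures are saved under pics/ and viewed, and the job is handed in when it is done.

```bash
ls; mkdir -p pics; cat > h.py <<'E'
import numpy as np, cv2
from workcell import ctrl, viewer, recognise
def cam(d):
    H=d['image'].shape[0]; f=H/2/np.tan(np.radians(d['vfov'])/2); return f
def deproj(d,u,v,z=None):
    f=cam(d); a=np.array([(np.asarray(u,float)-d['cx'])/f,(np.asarray(v,float)-d['cy'])/f])
    s=a.copy()
    for _ in range(20): s=a/(1+d['k1']*(s**2).sum(0))
    return s
def world(d,u,v,rz):
    s=deproj(d,u,v); P=np.stack([s[0]*rz,-s[1]*rz,-rz*np.ones_like(s[0])],-1)
    E=np.array(d['extrinsics']); return (P-E[:3,3])@E[:3,:3]
def cloud(d):
    vv,uu=np.mgrid[0:d['image'].shape[0],0:d['image'].shape[1]]
    return world(d,uu,vv,d['range_z'].astype(float))
def onplane(d,u,v,z):
    E=np.array(d['extrinsics']);R=E[:3,:3];c=-R.T@E[:3,3]
    w=world(d,u,v,np.ones_like(np.asarray(u,float)))-c
    t=(z-c[2])/w[...,2]; return c+w*t[...,None]
def project(d,P):
    E=np.array(d['extrinsics']);p=np.asarray(P,float)@E[:3,:3].T+E[:3,3]
    s=np.stack([p[...,0]/-p[...,2],-p[...,1]/-p[...,2]],-1)
    r2=(s**2).sum(-1,keepdims=True); s=s*(1+d['k1']*r2)
    return s*cam(d)+[d['cx'],d['cy']]
def save(d,n): cv2.imwrite('pics/'+n,cv2.cvtColor(d['image'],cv2.COLOR_RGB2BGR))
E
python3 - <<'E'
from h import *
for n in ('top','side'):
    d=viewer.get_image(n); save(d,n+'0.png'); np.savez('pics/'+n+'0.npz',**{k:v for k,v in d.items()})
    print(n,d['vfov'],d['cx'],d['cy'],d['k1'],np.round(d['extrinsics'],3).tolist())
    for k in 'big_carton tag_pack small_carton cutter carton_holder tag_holder small_carton_holder cutter_rest wine_glass ball'.split():
        for r in recognise(d,k)[:3]:
            u,v=r['xy'][0]*560,r['xy'][1]*420
            z=d['range_z'][int(v),int(u)]
            print(k,round(r['p'],2),round(u),round(v),np.round(world(d,u,v,z)) )
print(ctrl.get_obs())
E
```

```text
pics
top 57.972331685261764 280.8237249559678 202.50378904822009 0.0017837702900767134 [[0.063, -0.998, 0.003, -19.676], [0.972, 0.062, 0.225, -633.806], [-0.225, -0.011, 0.974, -1053.585], [0.0, 0.0, 0.0, 1.0]]
big_carton 0.62 179 257 [457. 311.  38.]
big_carton 0.51 165 248 [475. 332. 114.]
tag_pack 0.42 169 260 [444. 324.  95.]
small_carton 0.59 169 250 [470. 325. 103.]
cutter 0.69 313 164 [763. -70.  61.]
cutter 0.63 168 250 [470. 327. 103.]
carton_holder 0.63 401 256 [ 504. -355.    4.]
tag_holder 0.94 228 233 [542. 178.   5.]
small_carton_holder 0.55 292 223 [586. -17.   7.]
cutter_rest 0.75 347 245 [ 529. -189.    3.]
wine_glass 0.88 256 159 [755. 103.  98.]
ball 0.72 311 167 [755. -63.  56.]
side 44.21373821378522 267.0833139929327 215.0925486707747 -0.11320252805204022 [[-0.869, -0.495, -0.004, 548.813], [0.194, -0.349, 0.917, -188.761], [-0.455, 0.795, 0.4, -1307.723], [0.0, 0.0, 0.0, 1.0]]
big_carton 0.77 246 303 [478. 371.  18.]
tag_pack 0.58 247 289 [481. 360.  49.]
small_carton 0.88 251 276 [467. 365.  91.]
cutter 0.6 255 270 [458. 361. 108.]
carton_holder 0.96 346 202 
[... 193 characters left out ...]
253 265 [289. 644. 305.]
{'t': 1.1, 'qpos': array([ 1.13796603e+00,  4.23105494e-01,  1.62988032e+00,  4.00734861e-05,
        1.08860040e+00, -1.89934602e-02]), 'qvel': array([-6.04276021e-04,  1.68520893e-03, -3.65806229e-04,  1.25396245e-03,
        1.14298527e-03,  4.61895406e-05]), 'joint_torque': array([-1.76890637e-03, -5.44584525e+01, -2.74040616e+01,  6.44970266e-02,
        1.68223784e-02, -4.21219352e-05]), 'ee_pos': array([251.29429363, 572.2487542 , 404.67937648]), 'orientation': array([-6.45446355e-01, -3.07453981e+00, -2.23605214e-05]), 'ft_force': array([0.84756326, 0.43568725, 0.01543263]), 'moment': array([-0.00281676, -0.03877809, -0.00887651]), 'width': 87.75670159035525}
```

View pics/top0.png

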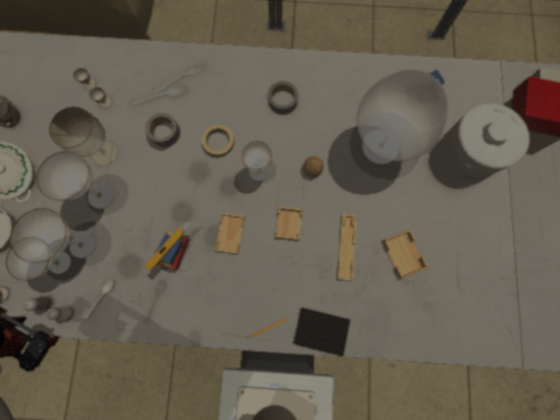

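View pics/side0.png

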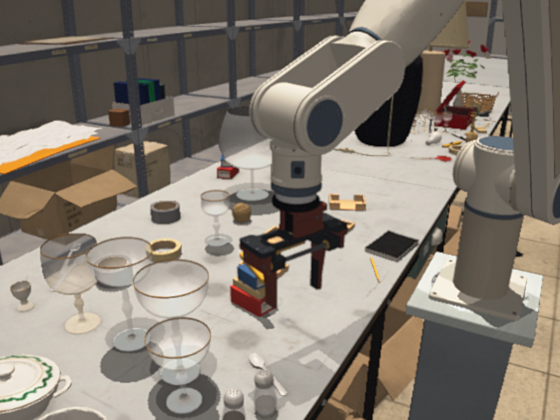

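```bash
python3 - <<'E'
from h import *
d=dict(np.load('pics/top0.npz')); d={k:(v if v.ndim else v.item()) for k,v in d.items()}
# height orthomap at 1.5mm/px : x 350..850 up, y 450..-450
C=cloud(d); ok=d['range_z']>0
img=d['image']
for n,(u0,u1,v0,v1) in dict(a=(120,330,130,330),b=(270,480,130,330)).items():
    c=cv2.cvtColor(img[v0:v1,u0:u1],cv2.COLOR_RGB2BGR); cv2.imwrite('pics/top0%s.png'%n,cv2.resize(c,None,fx=3.6,fy=2.9,interpolation=cv2.INTER_CUBIC))
E
```

```text
(no output)
```

View crops.

The top picture shows the pile at (168,250) with the cutter diagonal across it. The holders, left to right, are tag (230,233), small (289,223), rest (347,246) and carton (404,254). The glass is at (257,160) and the ball at (313,166).

View pics/top0a.png

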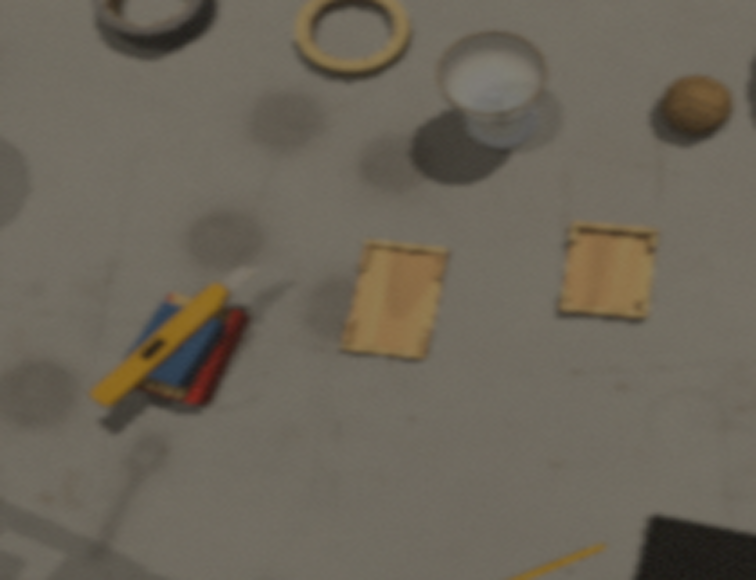

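View pics/top0b.png

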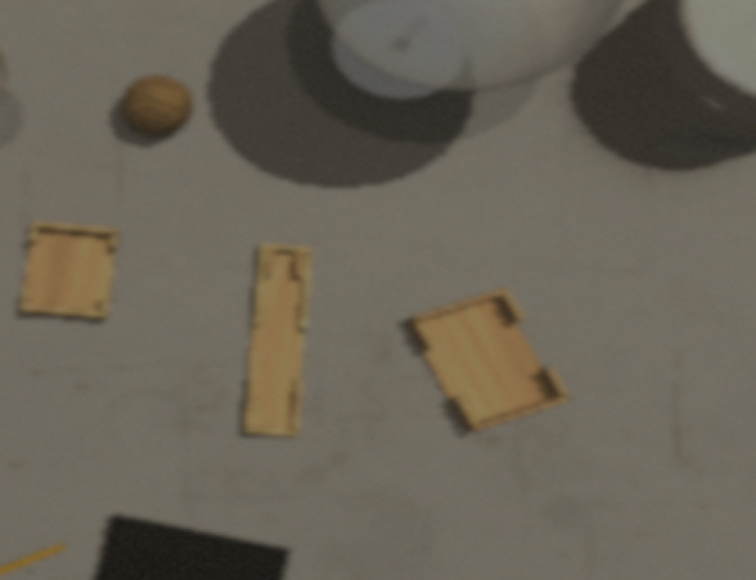

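```bash
cat > fit.py <<'E'
from h import *
from scipy.optimize import minimize
def box(x0,x1,y0,y1,z0,z1): return np.array([[x,y,z] for x in(x0,x1) for y in(y0,y1) for z in(z0,z1)],float)
def holder(L,W,h,cx):
    X,Y=L/2+6,W/2+6; B=[box(-X,X,-Y,Y,0,5)]
    for s in(-1,1): B.append(box(*sorted((s*L/2,s*X)),-Y,Y,0,5+h))
    for s in(-1,1):
        y=sorted((s*W/2,s*Y)); B+= [box(-X,cx-26,*y,0,5+h),box(cx+26,X,*y,0,5+h)]
    return B
MODELS=dict(carton_holder=holder(114,76,22,0),tag_holder=holder(107,60,11,0),small_carton_holder=holder(84,63,18,0),cutter_rest=holder(188,33,10,-14),
 big_carton=[box(-51,51,-32,32,0,45)],tag_pack=[box(-47.5,47.5,-24,24,0,18)],small_carton=[box(-36,36,-25.5,25.5,0,35)],cutter=[box(-11,11,-58,86,0,13)])
S=4
def pose(P,p,z0):
    c,s=np.cos(p[2]),np.sin(p[2]); return np.stack([c*P[:,0]-s*P[:,1]+p[0],s*P[:,0]+c*P[:,1]+p[1],P[:,2]+z0],-1)
def render(d,B,p,z0,roi):
    u0,u1,v0,v1=roi; m=np.zeros(((v1-v0)*S,(u1-u0)*S),np.uint8)
    for b in B:
        q=(project(d,pose(b,p,z0))+0.5-[u0,v0])*S-0.5
        h=cv2.convexHull(np.round(q*16).astype(np.int32)[:,None])
        cv2.fillConvexPoly(m,h,255,shift=4)
    return cv2.blur(m,(S,S)).astype(float)/255 if S>1 else m/255.
def fitmask(views,B,p0,z0):
    # views: list of (d, softmask float full-res, roi, ignore mask or None)
    ups=[]
    for d,m,roi,ig in views:
        u0,u1,v0,v1=roi; f=lambda a: cv2.resize(a[v0:v1,u0:u1].astype(np.float32),None,fx=S,fy=S,interpolation=cv2.INTER_LINEAR)
        w=np.ones(((v1-v0)*S,(u1-u0)*S)) if ig is None else 1-f(ig)
        ups.append((d,f(m),roi,w))
    sc=np.array([1,1,.02])
    def cost(q):
        p=q*sc; t=0
        for d,m,roi,w in ups:
            r=render(d,B,p,z0,roi); t+=(w*np.abs(r-m)).sum()/max((w*m).sum(),1)
        return t
    best=None
    for dy in (-.15,0,.15):
        q0=np.array(p0)/sc+[0,0,dy/.02]
        r=minimize(cost,q0,method='Nelder-Mead',options=dict(initial_simplex=q0+np.array([[0,0,0],[6,0,0],[0,6,0],[0,0,5]]),xatol=.05,fatol=1e-5,maxiter=250))
        if best is None or r.fun<best.fun: best=r
    return best.x*sc,best.fun
def load(n):
    d=dict(np.load(n)); return {k:(v if v.ndim else v.item()) for k,v in d.items()}
def draw(d,B,p,z0,img,col=(0,255,0),s=1,off=(0,0)):
    for b in B:
        h=cv2.convexHull(((project(d,pose(b,p,z0))+.5-off)*s).astype(np.float32)[:,None]).astype(int)
        cv2.polylines(img,[h],True,col,1)
E
python3 - <<'E'
from fit import *
d=load('pics/top0.npz')
hsv=cv2.cvtColor(d['image'],cv2.COLOR_RGB2HSV)
for n,(u,v) in dict(tag=(229,233),bg=(200,220),cut=(165,250),blue=(172,250),blue2=(160,246),red=(183,253),carton=(404,254),rest=(347,245),rim=(291,209)).items(): print(n,hsv[v,u],d['image'][v,u])
C=cloud(d); print(np.round(C[228:262:6,145:190:5,2]))
E
```

```text
tag [ 17 126 132] [132 104  67]
bg [ 19  37 111] [111 105  95]
cut [ 19 192 121] [121  89  30]
blue [105 108  83] [48 66 83]
blue2 [108  17  76] [71 73 76]
red [  6 109  61] [61 40 35]
carton [ 18 123 141] [141 114  73]
rest [ 18 118 143] [143 116  77]
rim [ 18 115 100] [100  82  55]
[[ -3.  -6.   1.   4.   5.  -0.  -2. 113. 103.]
 [  2.  -3.  -3.  -2. 100.  62. 109. 114.   4.]
 [  2.   0.   3.   3.  96. 112. 111.  63.  42.]
 [  3.  -3.  -2.  97. 111. 110.  95.  73.  23.]
 [ -1.   1.  99. 116. 107.  99.  88.  42.   4.]
 [  2.  -1. 114. 111. 100. 100.  43.  25.   2.]]
```

```bash
python3 - <<'E'
from fit import *
d=load('pics/top0.npz')
I=d['image'].astype(float); s=(I.max(2)-I.min(2))/np.maximum(I.max(2),1)
wood=np.clip((s-.17)/(.28),0,1)*(I[...,0]>I[...,2])
init=dict(tag_holder=((228,233),np.pi/2*0-.15,(205,255,200,265)),small_carton_holder=((289,223),0,(266,310,196,250)),cutter_rest=((347,246),0,(328,368,205,290)),carton_holder=((404,254),.4,(375,435,222,288)))
big=cv2.resize(cv2.cvtColor(d['image'],cv2.COLOR_RGB2BGR)[195:290,135:435],None,fx=2.66,fy=2.66,interpolation=cv2.INTER_CUBIC)
res={}
for n,((u,v),y,roi) in init.items():
    x=onplane(d,u,v,8.)
    p,c=fitmask([(d,wood,roi,None)],MODELS[n],[x[0],x[1],y],0); print(n,np.round(p[:2],1),np.degrees(p[2]).round(1),round(c,3)); draw(d,MODELS[n],p,0,big,s=2.66,off=(135,195)); res[n]=p
# cutter
yel=np.clip((s-.45)/.3,0,1)*(I[...,0]>I[...,2])
x=onplane(d,165.,250.,105.)
p,c=fitmask([(d,yel,(135,200,215,280),None)],MODELS['cutter'],[x[0],x[1],-.75+np.pi],98);print('cutter',p[:2],np.degrees(p[2]),c)
draw(d,MODELS['cutter'],p,98,big,(255,0,255),2.66,(135,195))
blue=np.clip((I[...,2]-I[...,0])/30,0,1)
roi=(135,200,215,280)
x=onplane(d,171.,249.,98.)
ig=(cv2.dilate((yel>.3).astype(np.uint8),np.ones((3,3)))).astype(float)
p2,c=fitmask([(d,blue,roi,ig)],[box(-36,36,-25.5,25.5,34,35)],[x[0],x[1],-.4],63);print('small',p2[:2],np.degrees(p2[2]),c)
draw(d,MODELS['small_carton'],p2,63,big,(255,255,0),2.66,(135,195))
cv2.imwrite('pics/fit0.png',big)
print('TCP',np.round(np.r_[p[:2]],1))
np.savez('holders.npz',**res)
E
```

```text
tag_holder [543.2 174.7] -4.7 0.068
small_carton_holder [585.5  -6.5] -2.5 0.073
cutter_rest [ 523.9 -188.5] -2.3 0.097
carton_holder [ 513.3 -363.6] 24.5 0.064
cutter [561.9151952  297.56228663] 72.63423599321993 1.134645866539991
small [475.75894967 327.72214815] -7.4230981990584555 0.3681298930577328
TCP [561.9 297.6]
```

View pics/fit0.png

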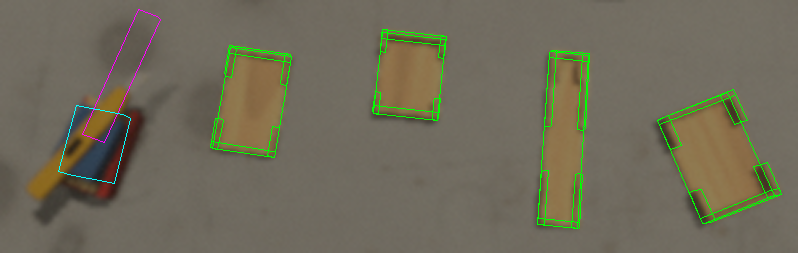

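```bash
python3 - <<'E'
from fit import *
d=load('pics/top0.npz')
I=d['image'].astype(float); s=(I.max(2)-I.min(2))/np.maximum(I.max(2),1)
roi=(135,200,215,280)
big=cv2.resize(cv2.cvtColor(d['image'],cv2.COLOR_RGB2BGR)[215:285,135:205],None,fx=8,fy=8,interpolation=cv2.INTER_CUBIC)
yel=np.clip((s-.4)/.3,0,1)*(I[...,0]>I[...,2])*(I[...,1]>60)
x=onplane(d,165.,250.,105.)
p,c=fitmask([(d,yel,roi,None)],MODELS['cutter'],[x[0],x[1],.75],98);print('cutter',p[:2],np.degrees(p[2]),c)
draw(d,MODELS['cutter'],p,98,big,(255,0,255),8,(135,215))
g=pose(np.array([[0,14.,0]]),p,98)[0];print('grip',g)
q=pose(np.array([[0,-86.,2]]),p,98); print('tip px',project(d,q))
lab=I[...,2]-I[...,0]
blue=np.clip(lab/30,0,1)
ig=(cv2.dilate((yel>.2).astype(np.uint8),np.ones((3,3)))).astype(float)
x=onplane(d,169.,248.,98.)
for y in(-.3,-.5,-.7):
    p2,c=fitmask([(d,blue,roi,ig)],MODELS['small_carton'],[x[0],x[1],y],63);print('small',p2[:2],np.degrees(p2[2]),c)
draw(d,MODELS['small_carton'],p2,63,big,(255,255,0),8,(135,215))
cv2.imwrite('pics/fit1.png',big)
# neighbours near the pile, heights >60
C=cloud(d); m=(C[...,2]>50)&(d['range_z']>0)&(np.hypot(C[...,0]-470,C[...,1]-327)<330)
for a in range(0,360,20):
    t=np.degrees(np.arctan2(C[...,1]-327,C[...,0]-470))%360
    k=m&(abs(t-a-10)<10)&(np.hypot(C[...,0]-470,C[...,1]-327)>110)
    if k.any():
        r=np.hypot(C[...,0]-470,C[...,1]-327)[k]; print(a,r.min().round(),C[...,2][k].max().round())
E
```

```text
cutter [487.43998364 328.57698481] 53.537377910961354 0.37588566038405613
grip [476.18055739 336.89716031  98.        ]
tip px [[189.52985033 220.97236972]]
small [470.71228295 339.88601059] -19.208444285155103 0.7539952016308792
small [471.51440231 336.9950864 ] -23.544532016782863 0.7428784056448102
small [471.45892882 337.33068356] -23.456693200379867 0.7438415418002359
40 246.0 224.0
60 241.0 226.0
80 226.0 225.0
100 256.0 312.0
120 275.0 404.0
140 241.0 571.0
160 241.0 662.0
300 319.0 156.0
320 318.0 159.0
```

View pics/fit1.png

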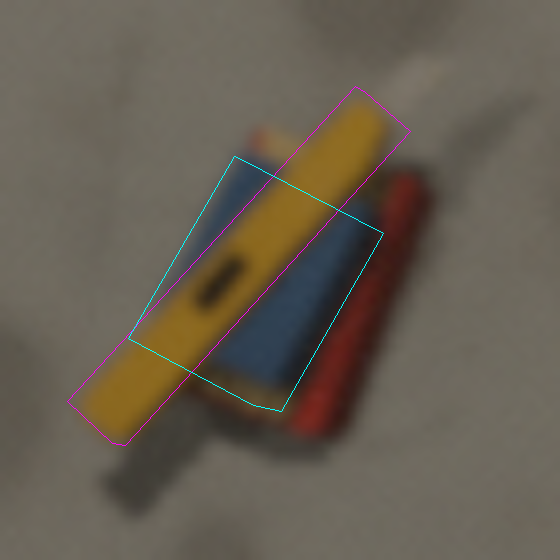

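```bash
python3 - <<'E'
from fit import *
d=load('pics/top0.npz')
I=d['image'].astype(float)
roi=(135,200,215,280)
big=cv2.resize(cv2.cvtColor(d['image'],cv2.COLOR_RGB2BGR)[215:285,135:205],None,fx=8,fy=8,interpolation=cv2.INTER_CUBIC)
# yellow index R+G-2B scaled ; slider dark filled by closing
yi=((I[...,0]+I[...,1])/2-I[...,2]); yel=np.clip((yi-18)/45,0,1)
yel=cv2.morphologyEx(yel,cv2.MORPH_CLOSE,np.ones((5,5)))
hs=cv2.cvtColor(d['image'],cv2.COLOR_RGB2HSV); 
x=onplane(d,165.,250.,105.)
for z in (98,):
  p,c=fitmask([(d,yel,roi,None)],MODELS['cutter'],[x[0],x[1],.85],z);print('cutter',z,p[:2],np.degrees(p[2]),c)
  m=(yel>.5).astype(np.uint8); n,l,st,ce=cv2.connectedComponentsWithStats(m[215:280,135:200]); k=1+np.argmax(st[1:,4]); 
  pts=np.argwhere(l==k)[:,::-1]+[135,215]; W=onplane(d,pts[:,0]*1.,pts[:,1]*1.,z+12)[:,:2]
  r=cv2.minAreaRect(W.astype(np.float32)); print(r); mu=W.mean(0); w,v=np.linalg.eigh(np.cov((W-mu).T)); print(mu,np.degrees(np.arctan2(v[1,1],v[0,1])),np.sqrt(12*w))
draw(d,MODELS['cutter'],p,98,big,(255,0,255),8,(135,215))
print('grip',pose(np.array([[0,14.,0]]),p,98)[0])
cv2.imwrite('pics/fit1b.png',big)
E
```

```text
cutter 98 [486.74351801 328.62175032] 53.56627870451392 0.32972382181486004
((477.814208984375, 340.328857421875), (35.611045837402344, 141.40504455566406), 53.783817291259766)
[474.67871104 335.97245243] 145.31509813591748 [ 24.46009694 141.21204585]
grip [475.47989637 336.93624535  98.        ]
```

View pics/fit1b.png

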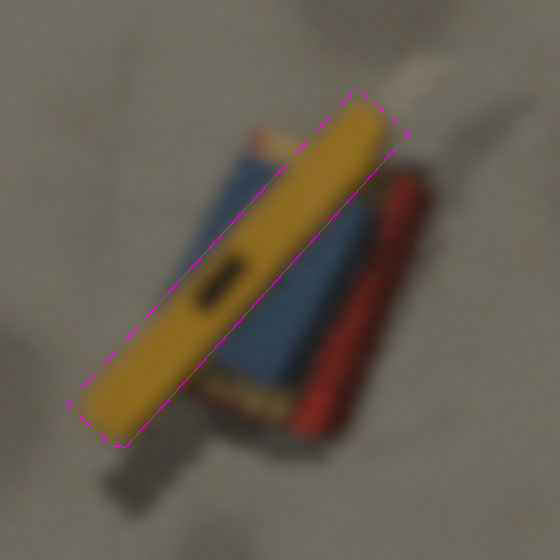

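```bash
cat > plan.py <<'E'
import sys
from h import *
from scipy.spatial.transform import Rotation as Rn
# usage: plan.py x y tipz jaw_deg nrows ; plan from current pose
x,y,tz,ja=map(float,sys.argv[1:5])
o=ctrl.get_obs(); R=Rn.from_rotvec(o['orientation']); M=R.as_matrix()
cur=np.degrees(np.arctan2(M[1,1],M[0,1])); da=(ja-cur+180)%360-180
if len(sys.argv)<=6: da=(da+90)%180-90 if abs(da)>90 else da
dw=np.array([x,y,tz+182])-o['ee_pos']
print('t',o['t'],'pos',o['ee_pos'].round(1),'tip',round(o['ee_pos'][2]-182,1),'jaw',cur.round(1),'tiltz',M[:,2].round(3),'w',round(o['width'],1),'q',o['qpos'].round(2),'F',o['ft_force'].round(1))
print('da(world)',round(da,1),'rz total',round(-da,1),'dw',dw.round(1))
n=int(sys.argv[5]) if len(sys.argv)>5 else max(1,int(np.ceil(max(np.abs(np.linalg.norm(dw))/55,abs(da)/10))))
print('straight now:',(M.T@dw/1000).round(4),' per row n=%d'%n)
A=M.copy()
for i in range(n):
    s=A.T@dw/n/1000; print('{"gripper":0,"tx":%.4f,"ty":%.4f,"tz":%.4f,"rz":%.2f}'%(*s,-da/n))
    A=A@Rn.from_rotvec([0,0,np.radians(-da/n)]).as_matrix()
E
python3 plan.py 475 336 160 54.5 7
```

```text
t 1.1 pos [251.3 572.2 404.7] tip 222.7 jaw 66.3 tiltz [-0.  0. -1.] w 87.8 q [ 1.14  0.42  1.63  0.    1.09 -0.02] F [0.8 0.4 0. ]
da(world) -11.8 rz total 11.8 dw [ 223.7 -236.2  -62.7]
straight now: [-0.2998 -0.1263  0.0627]  per row n=7
{"gripper":0,"tx":-0.0428,"ty":-0.0180,"tz":0.0090,"rz":1.68}
{"gripper":0,"tx":-0.0433,"ty":-0.0168,"tz":0.0090,"rz":1.68}
{"gripper":0,"tx":-0.0438,"ty":-0.0155,"tz":0.0090,"rz":1.68}
{"gripper":0,"tx":-0.0443,"ty":-0.0142,"tz":0.0090,"rz":1.68}
{"gripper":0,"tx":-0.0447,"ty":-0.0129,"tz":0.0090,"rz":1.68}
{"gripper":0,"tx":-0.0450,"ty":-0.0116,"tz":0.0090,"rz":1.68}
{"gripper":0,"tx":-0.0453,"ty":-0.0103,"tz":0.0090,"rz":1.68}
```

```bash
python3 -m handwheel '[{"gripper":0,"tx":-0.043,"ty":-0.018,"tz":0.009,"rz":1.7},{"gripper":0,"tx":-0.043,"ty":-0.017,"tz":0.009,"rz":1.7},{"gripper":0,"tx":-0.044,"ty":-0.0155,"tz":0.009,"rz":1.7},{"gripper":0,"tx":-0.044,"ty":-0.014,"tz":0.009,"rz":1.7},{"gripper":0,"tx":-0.045,"ty":-0.013,"tz":0.009,"rz":1.7},{"gripper":0,"tx":-0.045,"ty":-0.0115,"tz":0.009,"rz":1.7},{"gripper":0,"tx":-0.045,"ty":-0.010,"tz":0.009,"rz":1.6},{"gripper":0}]'; python3 plan.py 475 336 100.5 54.5 3
```

```text
t 1.1 pos [251.3 572.2 404.7] tip 222.7 jaw 66.3 tiltz [-0.  0. -1.] w 87.8 q [ 1.14  0.42  1.63  0.    1.09 -0.02] F [0.8 0.4 0. ]
da(world) -11.8 rz total 11.8 dw [ 223.7 -236.2 -122.2]
straight now: [-0.2998 -0.1263  0.1222]  per row n=3
{"gripper":0,"tx":-0.0999,"ty":-0.0421,"tz":0.0407,"rz":3.93}
{"gripper":0,"tx":-0.1026,"ty":-0.0352,"tz":0.0407,"rz":3.93}
{"gripper":0,"tx":-0.1048,"ty":-0.0281,"tz":0.0407,"rz":3.93}$[0]: bad value
```

```bash
python3 -m handwheel '[{"gripper":0,"tx":-0.043,"ty":-0.018,"tz":0.009,"rx":0,"ry":0,"rz":1.7},{"gripper":0,"tx":-0.043,"ty":-0.017,"tz":0.009,"rx":0,"ry":0,"rz":1.7},{"gripper":0,"tx":-0.044,"ty":-0.0155,"tz":0.009,"rx":0,"ry":0,"rz":1.7},{"gripper":0,"tx":-0.044,"ty":-0.014,"tz":0.009,"rx":0,"ry":0,"rz":1.7},{"gripper":0,"tx":-0.045,"ty":-0.013,"tz":0.009,"rx":0,"ry":0,"rz":1.7},{"gripper":0,"tx":-0.045,"ty":-0.0115,"tz":0.009,"rx":0,"ry":0,"rz":1.7},{"gripper":0,"tx":-0.045,"ty":-0.010,"tz":0.009,"rx":0,"ry":0,"rz":1.6},{"gripper":0,"tx":0,"ty":0,"tz":0,"rx":0,"ry":0,"rz":0}]'; echo; python3 plan.py 475 336 100.5 54.5 3
```

```text
t: 2.1
ee_pos: [476.3, 334.1, 341.1]
orientation: [-0.964, -2.99, 0.001]
ft_force: [-0.1, -0.5, 0.6]
width: 87.6

t 2.1 pos [476.3 334.1 341.1] tip 159.1 jaw 54.3 tiltz [-0.001 -0.001 -1.   ] w 87.6 q [ 0.59  0.44  1.77 -0.    0.93 -0.36] F [-0.1 -0.5  0.6]
da(world) 0.2 rz total -0.2 dw [ -1.3   1.9 -58.6]
straight now: [0.0021 0.0008 0.0586]  per row n=3
{"gripper":0,"tx":0.0007,"ty":0.0003,"tz":0.0195,"rz":-0.08}
{"gripper":0,"tx":0.0007,"ty":0.0003,"tz":0.0195,"rz":-0.08}
{"gripper":0,"tx":0.0007,"ty":0.0003,"tz":0.0195,"rz":-0.08}
```

```bash
python3 -m handwheel '[{"gripper":0,"tx":0.001,"ty":0,"tz":0.030,"rx":0,"ry":0,"rz":0},{"gripper":0,"tx":0.001,"ty":0.001,"tz":0.022,"rx":0,"ry":0,"rz":0},{"gripper":0,"tx":0,"ty":0,"tz":0.006,"rx":0,"ry":0,"rz":0},{"gripper":0.5,"tx":0,"ty":0,"tz":0,"rx":0,"ry":0,"rz":0},{"gripper":1,"tx":0,"ty":0,"tz":0,"rx":0,"ry":0,"rz":0},{"gripper":1,"tx":0,"ty":0,"tz":0,"rx":0,"ry":0,"rz":0},{"gripper":1,"tx":0,"ty":0,"tz":0,"rx":0,"ry":0,"rz":0},{"gripper":1,"tx":0,"ty":0,"tz":0,"rx":0,"ry":0,"rz":0}]'; echo; python3 - <<'E'
from h import *
d=viewer.get_image('side'); cv2.imwrite('pics/s1.png',cv2.cvtColor(cv2.resize(d['image'][200:340,180:340],None,fx=4,fy=4),cv2.COLOR_RGB2BGR)); o=ctrl.get_obs(); print(o['ee_pos'],o['width'],o['ft_force'])
E
```

```text
t: 3.1
ee_pos: [473.7, 338.2, 283.9]
orientation: [0.958, 2.992, 0.0]
ft_force: [-0.5, -0.3, 1.0]
width: 41.6

[473.75779475 338.13631727 283.83011013] 37.303079024259745 [ 0.02808211 -0.46832574  1.17231749]
```

View pics/s1.png

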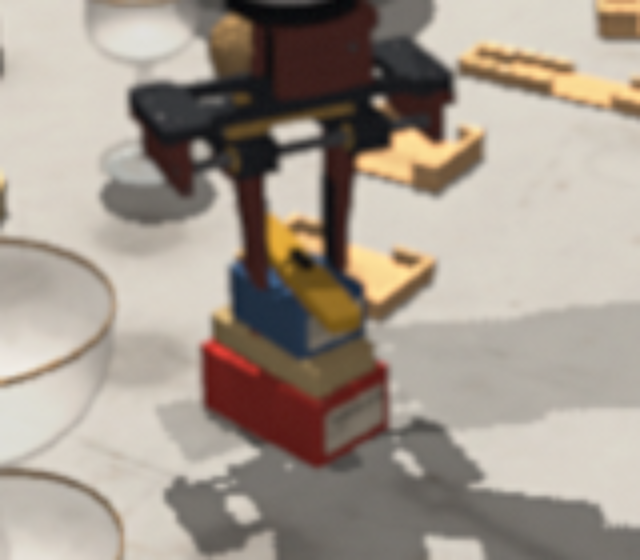

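The fingers straddle the cutter just above the blue box top. Closing on it next.

```bash
python3 -m handwheel '[{"gripper":1,"tx":0,"ty":0,"tz":0,"rx":0,"ry":0,"rz":0},{"gripper":1,"tx":0,"ty":0,"tz":0,"rx":0,"ry":0,"rz":0},{"gripper":1,"tx":0,"ty":0,"tz":0,"rx":0,"ry":0,"rz":0},{"gripper":1,"tx":0,"ty":0,"tz":0,"rx":0,"ry":0,"rz":0},{"gripper":1,"tx":0,"ty":0,"tz":0,"rx":0,"ry":0,"rz":0}]'; echo; python3 plan.py 474 337 180 54.5 3
```

```text
t: 3.78
ee_pos: [473.7, 338.1, 283.7]
orientation: [-0.958, -2.992, 0.0]
ft_force: [0.0, -0.5, 0.9]
width: 21.7

t 3.775 pos [473.7 338.1 283.7] tip 101.7 jaw 54.5 tiltz [-0. -0. -1.] w 21.7 q [ 0.6   0.52  1.8  -0.    0.82 -0.35] F [ 0.  -0.5  0.9]
da(world) 0.0 rz total -0.0 dw [ 0.3 -1.1 78.3]
straight now: [-0.0009 -0.0008 -0.0783]  per row n=3
{"gripper":0,"tx":-0.0003,"ty":-0.0003,"tz":-0.0261,"rz":-0.00}
{"gripper":0,"tx":-0.0003,"ty":-0.0003,"tz":-0.0261,"rz":-0.00}
{"gripper":0,"tx":-0.0003,"ty":-0.0003,"tz":-0.0261,"rz":-0.00}
```

Gripped at width 21.7. Lifting.

```bash
python3 -m handwheel '[{"gripper":1,"tx":0,"ty":0,"tz":-0.010,"rx":0,"ry":0,"rz":0},{"gripper":1,"tx":0,"ty":0,"tz":-0.020,"rx":0,"ry":0,"rz":0},{"gripper":1,"tx":0,"ty":0,"tz":-0.030,"rx":0,"ry":0,"rz":0},{"gripper":1,"tx":0,"ty":0,"tz":-0.030,"rx":0,"ry":0,"rz":0},{"gripper":1,"tx":0,"ty":0,"tz":-0.015,"rx":0,"ry":0,"rz":0},{"gripper":1,"tx":0,"ty":0,"tz":0,"rx":0,"ry":0,"rz":0}]'; echo; python3 - <<'E'
from fit import *
for n in('top','side'):
    d=viewer.get_image(n); save(d,n+'2.png'); np.savez('pics/%s2.npz'%n,**d)
H=np.load('holders.npz')
c=H['cutter_rest']; print(c[:2],np.degrees(c[2])); print('grip at',pose(np.array([[-16.3,0,0],[-14,0,0]]),c,0))
E
python3 plan.py 508 -188 180 87.7 14
```

```text
t: 4.53
ee_pos: [473.8, 338.3, 389.8]
orientation: [0.958, 2.991, 0.003]
ft_force: [0.1, -0.1, -0.6]
width: 21.5

[ 523.89528953 -188.49638273] -2.298665179995201
grip at [[ 507.60840566 -187.84261395    0.        ]
 [ 509.90655492 -187.93486353    0.        ]]
t 4.625 pos [473.4 338.  387.9] tip 205.9 jaw 54.5 tiltz [-0.001 -0.001 -1.   ] w 21.3 q [ 0.6   0.38  1.74  0.    1.02 -0.35] F [-0.2 -0.8 -1.3]
da(world) 33.2 rz total -33.2 dw [  34.6 -526.   -25.9]
straight now: [-0.3337 -0.408   0.0262]  per row n=14
{"gripper":0,"tx":-0.0238,"ty":-0.0291,"tz":0.0019,"rz":-2.37}
{"gripper":0,"tx":-0.0226,"ty":-0.0301,"tz":0.0019,"rz":-2.37}
{"gripper":0,"tx":-0.0213,"ty":-0.0310,"tz":0.0019,"rz":-2.37}
{"gripper":0,"tx":-0.0200,"ty":-0.0319,"tz":0.0019,"rz":-2.37}
{"gripper":0,"tx":-0.0187,"ty":-0.0327,"tz":0.0019,"rz":-2.37}
{"gripper":0,"tx":-0.0173,"ty":-0.0334,"tz":0.0019,"rz":-2.37}
{"gripper":0,"tx":-0.0159,"ty":-0.0341,"tz":0.0019,"rz":-2.37}
{"gripper":0,"tx":-0.0145,"ty":-0.0347,"tz":0.0019,"rz":-2.37}
{"gripper":0,"tx":-0.0131,"ty":-0.0353,"tz":0.0019,"rz":-2.37}
{"gripper":0,"tx":-0.0116,"ty":-0.0358,"tz":0.0019,"rz":-2.37}
{"gripper":0,"tx":-0.0101,"ty":-0.0363,"tz":0.0019,"rz":-2.37}
{"gripper":0,"tx":-0.0086,"ty":-0.0367,"tz":0.0019,"rz":-2.37}
{"gripper":0,"tx":-0.0071,"ty":-0.0370,"tz":0.0019,"rz":-2.37}
{"gripper":0,"tx":-0.0055,"ty":-0.0372,"tz":0.0019,"rz":-2.37}
```

View pics/side2.png

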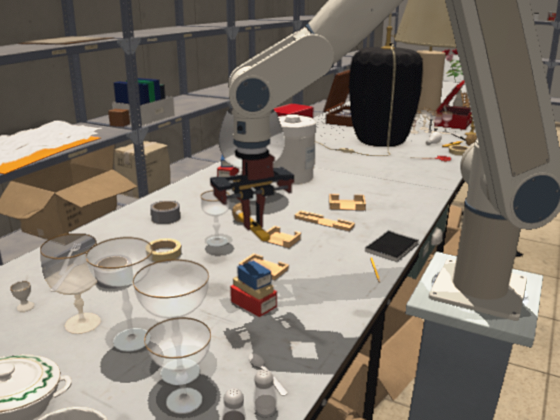

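View pics/top2.png

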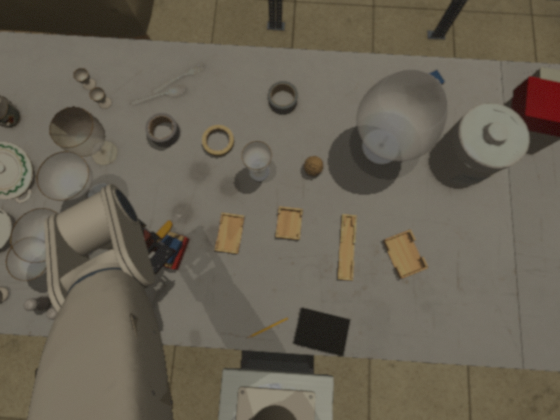

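The cutter is held and the rest of the pile stands as it was, at about (254,285) in the side view. Moving to the rest.

```bash
python3 -m handwheel '[{"gripper":1,"tx":-0.024,"ty":-0.029,"tz":0,"rx":0,"ry":0,"rz":-2.4},{"gripper":1,"tx":-0.023,"ty":-0.030,"tz":0,"rx":0,"ry":0,"rz":-2.4},{"gripper":1,"tx":-0.021,"ty":-0.031,"tz":0,"rx":0,"ry":0,"rz":-2.4},{"gripper":1,"tx":-0.020,"ty":-0.032,"tz":0,"rx":0,"ry":0,"rz":-2.4},{"gripper":1,"tx":-0.019,"ty":-0.033,"tz":0,"rx":0,"ry":0,"rz":-2.4},{"gripper":1,"tx":-0.017,"ty":-0.033,"tz":0,"rx":0,"ry":0,"rz":-2.4},{"gripper":1,"tx":-0.016,"ty":-0.034,"tz":0,"rx":0,"ry":0,"rz":-2.4},{"gripper":1,"tx":-0.0145,"ty":-0.035,"tz":0,"rx":0,"ry":0,"rz":-2.4}]'; echo; python3 -m handwheel '[{"gripper":1,"tx":-0.013,"ty":-0.035,"tz":0,"rx":0,"ry":0,"rz":-2.4},{"gripper":1,"tx":-0.012,"ty":-0.036,"tz":0.005,"rx":0,"ry":0,"rz":-2.4},{"gripper":1,"tx":-0.010,"ty":-0.036,"tz":0.005,"rx":0,"ry":0,"rz":-2.4},{"gripper":1,"tx":-0.0085,"ty":-0.037,"tz":0.010,"rx":0,"ry":0,"rz":-2.4},{"gripper":1,"tx":-0.007,"ty":-0.037,"tz":0.015,"rx":0,"ry":0,"rz":-2.4},{"gripper":1,"tx":-0.0055,"ty":-0.037,"tz":0.020,"rx":0,"ry":0,"rz":-2.2},{"gripper":1,"tx":0,"ty":0,"tz":0,"rx":0,"ry":0,"rz":0}]'; python3 plan.py 507.6 -188 80 87.7 2
```

```text
t: 5.62
ee_pos: [493.8, 36.3, 387.4]
orientation: [-0.443, -3.108, 0.001]
ft_force: [-0.1, 0.3, 0.1]
width: 21.4

t: 6.5
ee_pos: [509.5, -189.2, 331.0]
orientation: [-0.062, -3.137, -0.002]
ft_force: [0.3, 0.9, 0.4]
width: 21.9
t 6.5 pos [ 509.5 -189.2  331. ] tip 149.0 jaw 87.7 tiltz [-0.004  0.002 -1.   ] w 21.9 q [-0.38  0.41  1.86 -0.    0.88 -1.91] F [0.3 0.9 0.4]
da(world) -0.0 rz total 0.0 dw [ -1.9   1.2 -69. ]
straight now: [0.0017 0.001  0.069 ]  per row n=2
{"gripper":0,"tx":0.0008,"ty":0.0005,"tz":0.0345,"rz":0.01}
{"gripper":0,"tx":0.0008,"ty":0.0005,"tz":0.0345,"rz":0.01}
```

```bash
python3 -m handwheel '[{"gripper":1,"tx":0,"ty":0,"tz":0.040,"rx":0,"ry":0,"rz":0},{"gripper":1,"tx":0,"ty":0,"tz":0.040,"rx":0,"ry":0,"rz":0},{"gripper":1,"tx":0,"ty":0,"tz":0.020,"rx":0,"ry":0,"rz":0},{"gripper":1,"tx":0,"ty":0,"tz":0,"rx":0,"ry":0,"rz":0},{"gripper":1,"tx":0,"ty":0,"tz":0,"rx":0,"ry":0,"rz":0}]'; python3 plan.py 507.6 -188 10 87.7 1; python3 - <<'E'
from h import *
d=viewer.get_image('side');np.savez('pics/side3.npz',**d); cv2.imwrite('pics/s3.png',cv2.cvtColor(cv2.resize(d['image'][130:260,270:430],None,fx=4,fy=4),cv2.COLOR_RGB2BGR))
d=viewer.get_image('top');np.savez('pics/top3.npz',**d); cv2.imwrite('pics/t3.png',cv2.cvtColor(cv2.resize(d['image'][190:320,280:440],None,fx=4,fy=4),cv2.COLOR_RGB2BGR))
E
```

```text
t: 7.12
ee_pos: [510.7, -187.1, 234.3]
orientation: [0.057, 3.141, -0.0]
ft_force: [0.2, -0.6, -1.1]
width: 21.7
t 7.125 pos [ 510.7 -187.1  234.3] tip 52.3 jaw 87.9 tiltz [ 0. -0. -1.] w 21.7 q [-0.37  0.56  1.9   0.    0.68 -1.91] F [ 0.2 -0.6 -1.1]
da(world) -0.2 rz total 0.2 dw [ -3.1  -0.9 -42.3]
straight now: [ 0.003  -0.001   0.0422]  per row n=1
{"gripper":0,"tx":0.0030,"ty":-0.0010,"tz":0.0422,"rz":0.21}
```

View pics/s3.png

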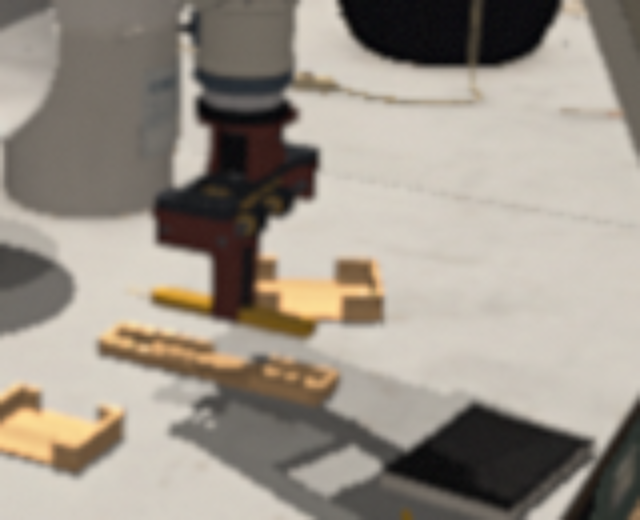

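View pics/t3.png

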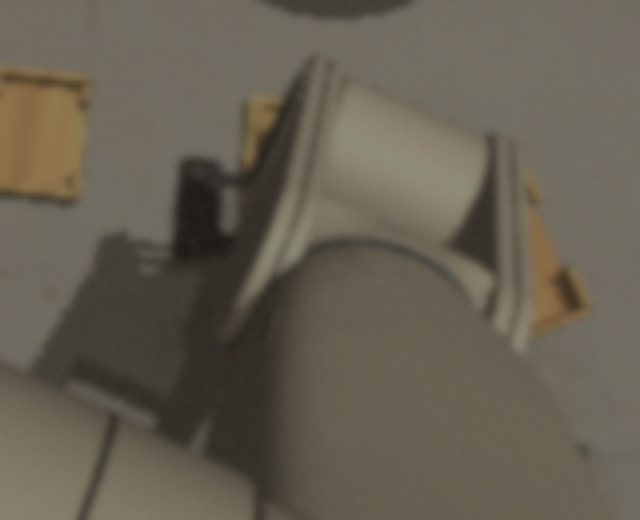

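```bash
cat >> fit.py <<'E'
def woodmask(d,lo,hi):
    I=d['image'].astype(float); s=(I.max(2)-I.min(2))/np.maximum(I.max(2),1)
    return np.clip((s-lo)/(hi-lo),0,1)*(I[...,0]>I[...,2])
E
python3 - <<'E'
from fit import *
d=load('pics/side2.npz'); H=np.load('holders.npz')
I=d['image']; hs=cv2.cvtColor(I,cv2.COLOR_RGB2HSV); print(I[222,325],I[212,300],I[230,370],hs[222,325],hs[205,380])
big=cv2.resize(cv2.cvtColor(I,cv2.COLOR_RGB2BGR)[180:290,220:390],None,fx=4.5,fy=4.5,interpolation=cv2.INTER_CUBIC)
w=woodmask(d,.15,.42)
for n,roi in dict(cutter_rest=(285,365,200,240),carton_holder=(320,375,185,218),small_carton_holder=(262,305,222,255),tag_holder=(240,300,250,285)).items():
    x=H[n]
    if n in('cutter_rest','carton_holder'):
        p,c=fitmask([(d,w,roi,None)],MODELS[n],x,0); print(n,p[:2],np.degrees(p[2]),c,'top:',x[:2],np.degrees(x[2]))
        draw(d,MODELS[n],p,0,big,(255,0,255),4.5,(220,180))
    draw(d,MODELS[n],x,0,big,(0,255,0),4.5,(220,180))
cv2.imwrite('pics/fit2.png',big)
d3=load('pics/side3.npz'); I=d3['image'].astype(float)
yi=((I[...,0]+I[...,1])/2-I[...,2]); print(yi[203:213,305:355:3].astype(int))
m=np.clip((yi-25)/60,0,1)
hs=cv2.cvtColor(d3['image'],cv2.COLOR_RGB2HSV); m=m*(hs[...,1]>110)
roi=(296,352,198,218)
ig=np.zeros(m.shape); ig[:,322:336]=1
b=[-np.inf]
for z in(46,48.6,51):
  p,c=fitmask([(d3,m,roi,ig)],MODELS['cutter'],[523,-187.5,np.radians(87.8)],z); print('cutter',z,p[:2],np.degrees(p[2]),c)
big=cv2.resize(cv2.cvtColor(d3['image'],cv2.COLOR_RGB2BGR)[180:260,280:400],None,fx=6,fy=6,interpolation=cv2.INTER_CUBIC)
p=pose(np.array([[0.,-16,0]]),[510.7,-187.1,np.radians(87.9)],0)[0]; p=np.r_[p[:2],np.radians(87.9)]; print('nominal',p)
draw(d3,MODELS['cutter'],p,48.6,big,(255,0,0),6,(280,180)); draw(d3,MODELS['cutter_rest'],H['cutter_rest'],0,big,(0,255,0),6,(280,180))
cv2.imwrite('pics/fit3.png',big)
E
```

```text
[249 219 149] [168 130  87] [211 204 195] [ 21 102 249] [ 19  21 208]
cutter_rest [ 526.26052013 -186.31123788] -2.991811134620946 0.5797665391101086 top: [ 523.89528953 -188.49638273] -2.298665179995201
carton_holder [ 514.2107425 -360.2898718] 22.49094211224862 0.1661190278154337 top: [ 513.28679011 -363.55669434] 24.47488956317647
[[ 24  80 135 135 110  67  24  17  14   6  51  56  85  85  83  83  85]
 [ 19  52 102 124 138 123  46  17  13   7  39  39  84  85  82  84  84]
 [ 15  31  66  88 115 134  49  18  11   9  41  39  86  83  85  84  84]
 [ 14  20  35  50  80 102  38  18  17  22  47  43  87  85  84  84  84]
 [ 15  15  20  25  40  67  26  17  26  45  57  49  88  87  86  86  85]
 [ 15  13  15  17  21  36  17  17  38  64  60  58  68  87  94  87  87]
 [ 14  13  13  14  14  20  11  11  43  74  65  63  58  66  95  65  74]
 [ 25  16  14  13  14  14  12  10  30  59  70  73  65  62  74  23  23]
 [ 50  33  19  14  13  13  14  12  18  32  53  72  74  67  64  14  12]
 [ 72  57  41  22  16  13  13  13  12  18  28  47  62  75  61  15  13]]
cutter 46 [ 528.94477341 -201.49620666] 86.30964220488298 0.8181919333980707
cutter 48.6 [ 525.90698799 -195.73737226] 86.08713417978898 0.8250982548987585
cutter 51 [ 524.36107219 -189.96457323] 85.57001566581064 0.8292986031593277
nominal [ 526.6892543  -187.68629934    1.53414441]
```

View pics/fit2.png

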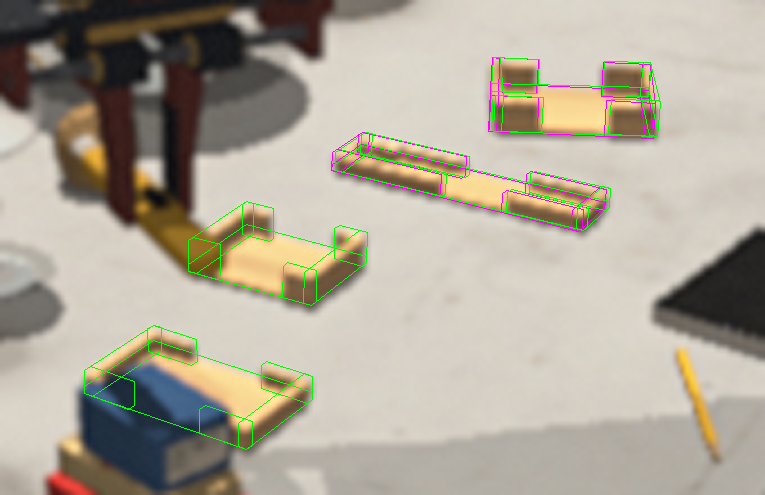

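View pics/fit3.png

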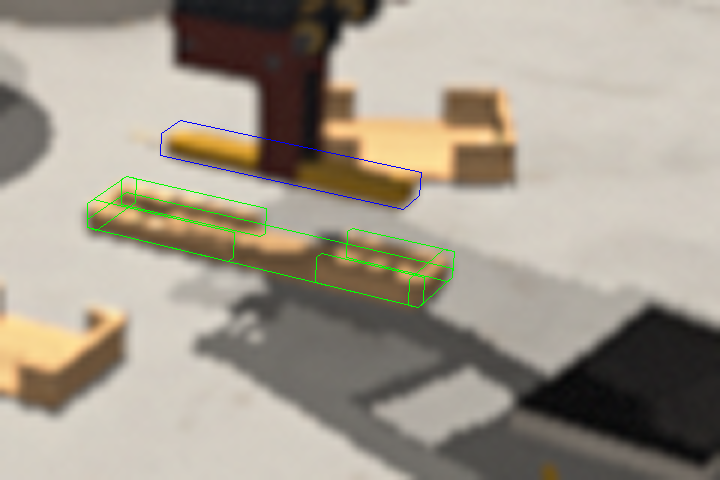

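```bash
python3 -m handwheel '[{"gripper":1,"tx":0.0025,"ty":-0.0005,"tz":0.012,"rx":0,"ry":0,"rz":0},{"gripper":1,"tx":0,"ty":0,"tz":0.012,"rx":0,"ry":0,"rz":0},{"gripper":1,"tx":0,"ty":0,"tz":0.010,"rx":0,"ry":0,"rz":0},{"gripper":1,"tx":0,"ty":0,"tz":0,"rx":0,"ry":0,"rz":0},{"gripper":1,"tx":0,"ty":0,"tz":0,"rx":0,"ry":0,"rz":0}]'; python3 plan.py 508.4 -187.8 9 87.7 1; python3 - <<'E'
from fit import *
H=np.load('holders.npz')
d=viewer.get_image('side');np.savez('pics/side4.npz',**d)
big=cv2.resize(cv2.cvtColor(d['image'],cv2.COLOR_RGB2BGR)[180:260,280:400],None,fx=6,fy=6,interpolation=cv2.INTER_CUBIC)
cv2.imwrite('pics/s4.png',big)
E
```

```text
t: 7.85
ee_pos: [507.9, -188.0, 199.6]
orientation: [-0.058, -3.141, -0.0]
ft_force: [0.0, 0.1, -0.0]
width: 21.7
t 7.85 pos [ 507.9 -188.   199.6] tip 17.6 jaw 87.9 tiltz [-0.  0. -1.] w 21.7 q [-0.38  0.62  1.91 -0.    0.61 -1.91] F [ 0.   0.1 -0. ]
da(world) -0.2 rz total 0.2 dw [ 0.5  0.2 -8.6]
straight now: [-0.0005  0.0002  0.0086]  per row n=1
{"gripper":0,"tx":-0.0005,"ty":0.0002,"tz":0.0086,"rz":0.19}
```

View pics/s4.png

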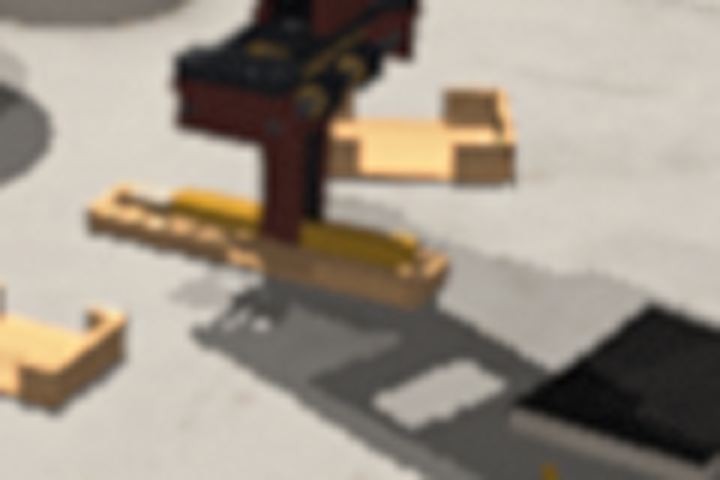

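```bash
python3 -m handwheel '[{"gripper":1,"tx":-0.001,"ty":0,"tz":0.005,"rx":0,"ry":0,"rz":0},{"gripper":1,"tx":0,"ty":0,"tz":0.003,"rx":0,"ry":0,"rz":0},{"gripper":1,"tx":0,"ty":0,"tz":0,"rx":0,"ry":0,"rz":0},{"gripper":0.6,"tx":0,"ty":0,"tz":0,"rx":0,"ry":0,"rz":0},{"gripper":0.6,"tx":0,"ty":0,"tz":0,"rx":0,"ry":0,"rz":0},{"gripper":0.6,"tx":0,"ty":0,"tz":0,"rx":0,"ry":0,"rz":0}]'; python3 plan.py 508.4 -187.8 9 87.7 1; python3 - <<'E'
from fit import *
d=viewer.get_image('side');np.savez('pics/side4.npz',**d)
big=cv2.resize(cv2.cvtColor(d['image'],cv2.COLOR_RGB2BGR)[180:260,280:400],None,fx=6,fy=6,interpolation=cv2.INTER_CUBIC)
cv2.imwrite('pics/s5.png',big)
E
```

```text
t: 8.65
ee_pos: [508.9, -188.0, 191.8]
orientation: [0.058, 3.141, -0.0]
ft_force: [0.7, -0.8, 0.3]
width: 35.3
t 8.65 pos [ 508.9 -188.   191.8] tip 9.8 jaw 87.9 tiltz [ 0. -0. -1.] w 35.3 q [-0.38  0.64  1.91 -0.    0.59 -1.91] F [ 0.7 -0.8  0.3]
da(world) -0.2 rz total 0.2 dw [-0.5  0.2 -0.8]
straight now: [0.0005 0.0002 0.0008]  per row n=1
{"gripper":0,"tx":0.0005,"ty":0.0002,"tz":0.0008,"rz":0.19}
```

View pics/s5.png

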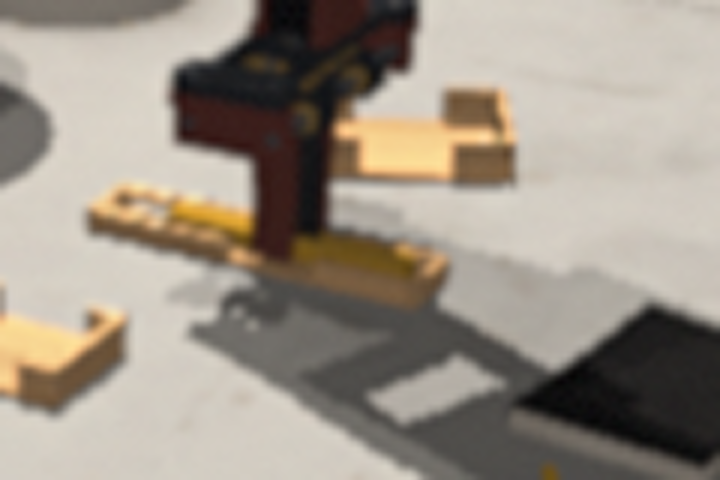

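```bash
python3 -m handwheel '[{"gripper":0.6,"tx":0,"ty":0,"tz":-0.010,"rx":0,"ry":0,"rz":0},{"gripper":0.4,"tx":0,"ty":0,"tz":-0.040,"rx":0,"ry":0,"rz":0},{"gripper":0,"tx":0,"ty":0,"tz":-0.060,"rx":0,"ry":0,"rz":0},{"gripper":0,"tx":0,"ty":0,"tz":-0.060,"rx":0,"ry":0,"rz":0},{"gripper":0,"tx":0.02,"ty":0.045,"tz":0,"rx":0,"ry":0,"rz":0},{"gripper":0,"tx":0.02,"ty":0.050,"tz":0,"rx":0,"ry":0,"rz":0},{"gripper":0,"tx":0.02,"ty":0.050,"tz":0,"rx":0,"ry":0,"rz":0},{"gripper":0,"tx":0.02,"ty":0.050,"tz":0,"rx":0,"ry":0,"rz":0}]'; python3 plan.py 472 336 180 67 8; python3 - <<'E'
from fit import *
for n in('top','side'):
    d=viewer.get_image(n);np.savez('pics/%s6.npz'%n,**d); save(d,n+'6.png')
    if n=='top': cv2.imwrite('pics/t6c.png',cv2.cvtColor(cv2.resize(d['image'][200:290,320:420],None,fx=6,fy=6,interpolation=cv2.INTER_CUBIC),cv2.COLOR_RGB2BGR))
E
```

```text
t: 9.7
ee_pos: [435.1, 11.2, 362.5]
orientation: [0.059, 3.14, 0.0]
ft_force: [0.5, 0.9, -0.3]
width: 87.5
t 9.7 pos [435.1  11.2 362.5] tip 180.5 jaw 87.9 tiltz [ 0.001  0.    -1.   ] w 87.5 q [-0.    0.21  2.07  0.    0.86 -1.54] F [ 0.5  0.9 -0.3]
da(world) -20.9 rz total 20.9 dw [ 36.9 324.8  -0.5]
straight now: [-0.0247  0.326   0.0005]  per row n=8
{"gripper":0,"tx":-0.0031,"ty":0.0407,"tz":0.0001,"rz":2.61}
{"gripper":0,"tx":-0.0012,"ty":0.0408,"tz":0.0001,"rz":2.61}
{"gripper":0,"tx":0.0006,"ty":0.0409,"tz":0.0001,"rz":2.61}
{"gripper":0,"tx":0.0025,"ty":0.0408,"tz":0.0001,"rz":2.61}
{"gripper":0,"tx":0.0043,"ty":0.0406,"tz":0.0001,"rz":2.61}
{"gripper":0,"tx":0.0062,"ty":0.0404,"tz":0.0001,"rz":2.61}
{"gripper":0,"tx":0.0080,"ty":0.0401,"tz":0.0001,"rz":2.61}
{"gripper":0,"tx":0.0098,"ty":0.0397,"tz":0.0001,"rz":2.61}
```

View pics/t6c.png

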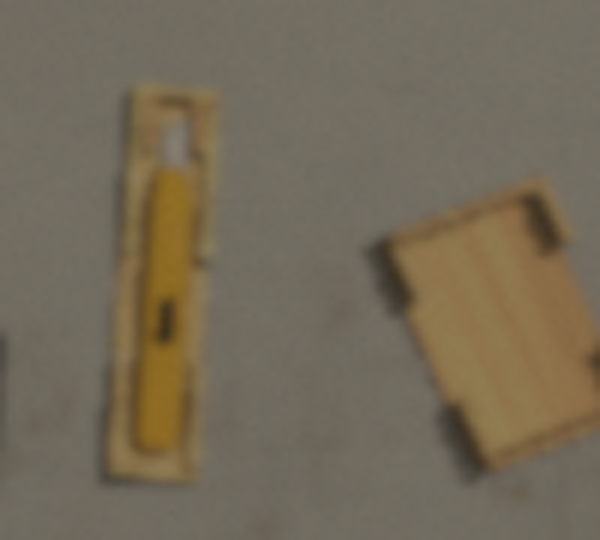

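View pics/top6.png

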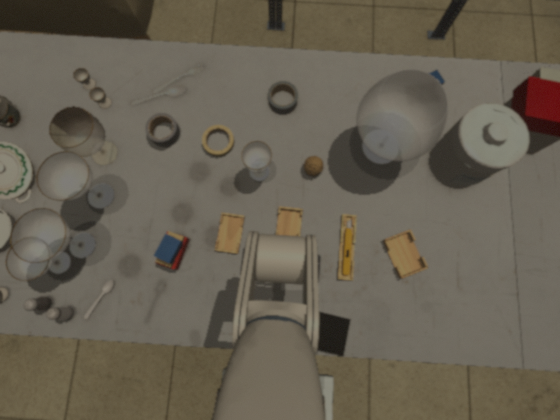

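View pics/side6.png

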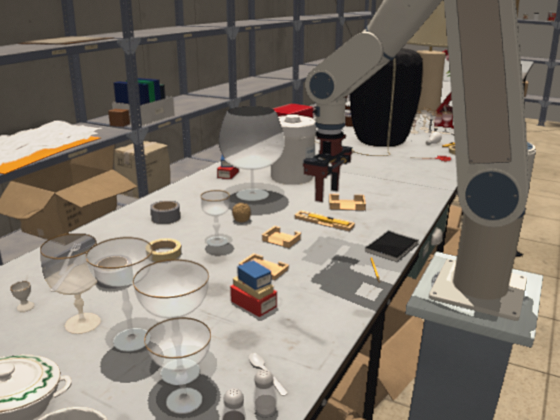

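The cutter lies in the rest at about (347,246), with its blade between the cheeks. Now the three boxes.

```bash
python3 - <<'E'
from fit import *
t=load('pics/top6.npz'); s=load('pics/side6.npz')
a=cv2.resize(t['image'][225:280,145:200],(440,440),interpolation=cv2.INTER_CUBIC); b=cv2.resize(s['image'][255:320,220:285],(390,440),interpolation=cv2.INTER_CUBIC)
cv2.imwrite('pics/pile6.png',cv2.cvtColor(np.hstack([a,b[:,:350]]),cv2.COLOR_RGB2BGR))
for n,p in dict(blue_t=(170,250),red_t=(184,250),blue_s_top=(253,268),bf=(248,275),lab=(264,276)).items():
    I=(t if '_t' in n else s)['image']; print(n,I[p[1],p[0]])
E
```

```text
blue_t [49 67 85]
red_t [57 34 27]
blue_s_top [80 73 62]
bf [34 49 68]
lab [71 71 75]
```

View pics/pile6.png

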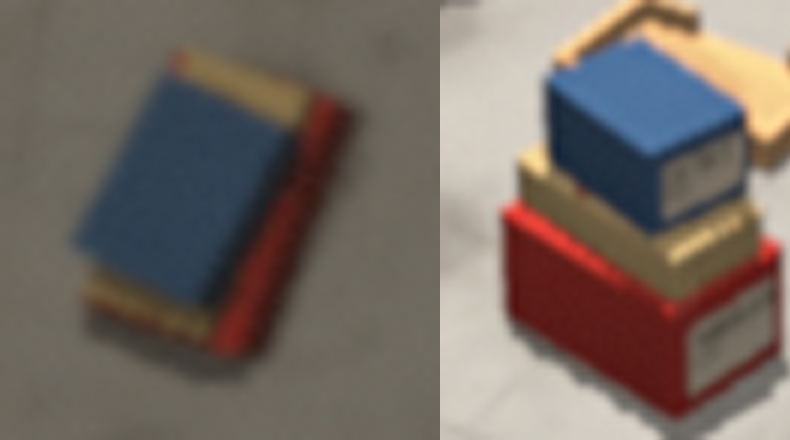

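```bash
cat > corners.py <<'E'
from fit import *
# order: corners (front-left...) in cyclic order; long edges between c0-c3 & c1-c2
def rect(W,L,Wd):
    W=np.asarray(W)[:,:2]; c=W.mean(0); v=(W[0]-W[3])+(W[1]-W[2]); a=np.arctan2(v[1],v[0]); 
    u=(W[0]-W[1])+(W[3]-W[2]); b=np.arctan2(u[1],u[0])
    return c,np.degrees(a),np.degrees(b)-90,np.linalg.norm(v)/2,np.linalg.norm(u)/2
E
python3 - <<'E'
from corners import *
t=load('pics/top6.npz'); s=load('pics/side6.npz')
q=np.array([(168,72),(293,130),(203,308),(72,243)])/8.+[145,225]-.5
print('small top',rect(onplane(t,q[:,0],q[:,1],98.),72,51))
# side: scale 6 / (440/65)=6.77 ; top face corners: far-left(110,75) far-right(200,38) near-right(305,112) near-left(215,158) in right panel coords
q=np.array([(108,75),(198,36),(306,114),(216,160)]); q=np.stack([q[:,0]/6.+220,q[:,1]/6.77+255],-1)-.5
print('small side',rect(onplane(s,q[:,0],q[:,1],98.),72,51), onplane(s,q[:,0],q[:,1],98.).round())
I=t['image'].astype(float); J=s['image'].astype(float)
bt=np.clip((I[...,2]-I[...,0]-0)/20,0,1); bs=np.clip((J[...,2]-J[...,0])/40,0,1)
lab=np.zeros(bs.shape); cv2.fillPoly(lab,[np.array([(256,277),(272,272),(272,285),(256,291)])],1.)
for v in ([(t,bt,(145,200,225,280),None)],[(s,bs,(225,285,250,300),lab)],[(t,bt,(145,200,225,280),None),(s,bs,(225,285,250,300),lab)]):
    p,c=fitmask(v,MODELS['small_carton'],[472,334,-.4],63); print(p[:2],np.degrees(p[2]),c)
a=cv2.resize(t['image'][225:280,145:200],(440,440),interpolation=cv2.INTER_CUBIC); b=cv2.resize(s['image'][255:310,225:280],(440,440),interpolation=cv2.INTER_CUBIC)
draw(t,MODELS['small_carton'],p,63,a,(255,255,255),8,(145,225));draw(s,MODELS['small_carton'],p,63,b,(255,255,255),8,(225,255))
cv2.imwrite('pics/pile6f.png',cv2.cvtColor(np.hstack([a,b])[:,:800],cv2.COLOR_RGB2BGR))
E
```

```text
small top (array([476.21227825, 330.78446333]), np.float64(-21.356829006827937), np.float64(-21.31363971584392), np.float64(67.74646811987078), np.float64(51.2873620904043))
small side (array([473.1315955 , 339.98526895]), np.float64(-23.14059552760625), np.float64(-19.79016838697231), np.float64(72.24763615531992), np.float64(45.53077548620099)) [[514. 347.  98.]
 [498. 305.  98.]
 [433. 332.  98.]
 [447. 376.  98.]]
[477.99567312 335.65392715] -18.85505857936761 0.26425122266273326
[473.24661855 337.03716037] -28.464898417125386 0.2147308340742838
[473.78349519 334.66202519] -24.292868560735872 0.5139259387783429
```

View pics/pile6f.png

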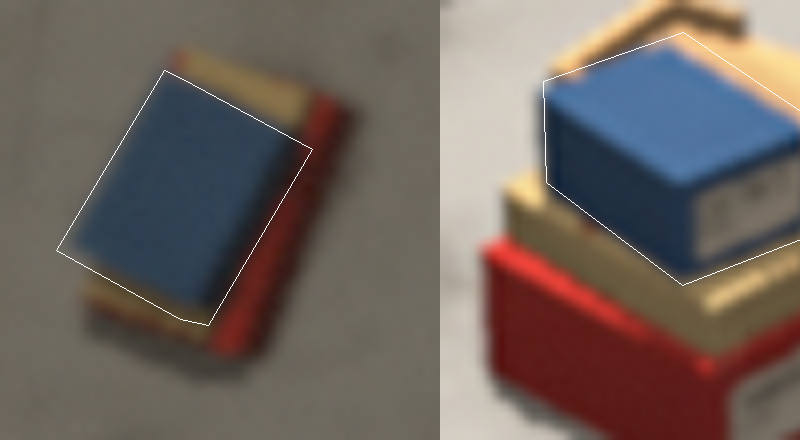

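```bash
python3 - <<'E'
from corners import *
t=load('pics/top6.npz'); s=load('pics/side6.npz')
I=t['image'].astype(float); J=s['image'].astype(float)
print((I[...,2]-I[...,0])[232:268:3,150:188:3].astype(int)); print((I[...,2])[232:268:3,150:188:3].astype(int))
top=[box(-36,36,-25.5,25.5,34.9,35)]
for lo,hi in((5,33),(8,28),(0,35)):
    m=np.clip((I[...,2]-I[...,0]-lo)/(hi-lo),0,1)*np.clip((I[...,2]-45)/25,0,1)
    p,c=fitmask([(t,m,(145,200,225,280),None)],top,[474,333,-.38],63); print('top',p[:2],np.degrees(p[2]),c, m.sum())
print((J[...,2]-J[...,0])[258:275:2,235:280:4].astype(int))
for lo,hi in((60,90),(40,90)):
    ms=np.clip((J[...,2]-J[...,0]-lo)/(hi-lo),0,1)
    p2,c=fitmask([(s,ms,(230,285,250,290),None)],top,[474,333,-.38],63); print('side',p2[:2],np.degrees(p2[2]),c)
a=cv2.resize(t['image'][225:280,145:200],(440,440),interpolation=cv2.INTER_CUBIC); b=cv2.resize(s['image'][255:310,225:280],(440,440),interpolation=cv2.INTER_CUBIC)
for P,col in((p,(255,255,255)),(p2,(255,0,255))):
    draw(t,top,P,63,a,col,8,(145,225));draw(s,top,P,63,b,col,8,(225,255))
cv2.imwrite('pics/pile6g.png',cv2.cvtColor(np.hstack([a,b])[:,:800],cv2.COLOR_RGB2BGR))
E
```

```text
[[-16 -17 -16 -16 -15 -18 -58 -44 -28 -19 -17 -17 -17]
 [-16 -15 -15 -16 -13  20   1 -41 -57 -56 -49 -27 -18]
 [-17 -15 -16 -16   2  32  33  33   8 -41 -58 -47 -59]
 [-15 -15 -16 -13  26  35  34  32  34  33   3 -52 -44]
 [-15 -15 -15   3  34  33  35  34  34  33   8 -46 -29]
 [-16 -15 -12  28  33  34  34  35  35  24 -10 -40 -22]
 [-14 -15  11  34  33  33  34  37  36   9 -48 -37 -18]
 [-16 -11  30  35  34  34  34  35  24 -17 -58 -28 -15]
 [-17  -8  20  34  34  35  35  32   4 -60 -44 -18 -14]
 [-16 -17 -28 -13  21  33  36  18 -25 -71 -32 -16 -15]
 [-15 -18 -40 -48 -39 -18  16   2 -55 -54 -21 -15 -15]
 [-16 -15 -14 -18 -32 -44 -39 -39 -84 -41 -17 -15 -15]]
[[92 95 97 95 95 89 70 82 81 80 84 85 91]
 [94 96 97 96 96 85 80 72 73 74 70 71 82]
 [93 96 95 95 88 81 81 83 76 72 73 46 35]
 [94 93 93 91 82 80 83 82 82 83 63 36 21]
 [95 96 95 86 81 82 81 82 83 78 42 25 30]
 [95 95 93 84 79 80 82 84 84 64 28 25 43]
 [95 92 87 80 82 82 83 85 81 40 30 21 64]
 [95 92 82 82 82 82 82 83 62 29 25 34 82]
 [94 96 85 80 81 80 82 77 37 26 23 59 92]
 [96 94 71 58 74 80 82 55 32 28 25 81 94]
 [96 94 57 53 47 52
[... 324 characters left out ...]
7  -22 -100  -56  -99  -56  -23  -14  -16  -16  -16]
 [ -18  -15  -85  -60  -35  -93 -110  -99  -44  -16  -15  -26]
 [ -16  -57  -71   34   76   51 -100 -105  -99  -71  -25  -80]
 [ -17  -39   37   83   81   85   28 -106 -103 -101  -92  -48]
 [ -16   72   84   80   81   81   86    1 -108 -103 -101 -111]
 [ -17   57   82   82   80   80   80   85  -40 -106 -101 -101]
 [ -17   32   66   83   81   80   80   81   83  -94 -103 -102]
 [ -18   35   33   75   82   79   80   81   68  -85 -101  -85]
 [ -17   33   34   38   81   80   82   62   23  -60 -112  -50]]
side [477.6965135  338.47643175] -23.27661846977376 0.9156711410053444
side [475.16981564 341.36977041] -23.145591685184606 0.5107599001740567
```

View pics/pile6g.png

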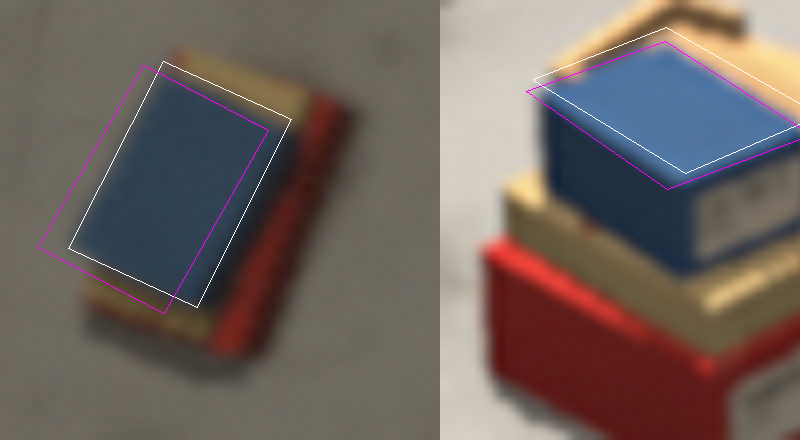

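```bash
python3 -m handwheel '[{"gripper":0,"tx":-0.003,"ty":0.040,"tz":0,"rx":0,"ry":0,"rz":2.5},{"gripper":0,"tx":-0.0015,"ty":0.040,"tz":0,"rx":0,"ry":0,"rz":2.5},{"gripper":0,"tx":0,"ty":0.040,"tz":0,"rx":0,"ry":0,"rz":2.5},{"gripper":0,"tx":0.002,"ty":0.040,"tz":0,"rx":0,"ry":0,"rz":2.5},{"gripper":0,"tx":0.004,"ty":0.040,"tz":0,"rx":0,"ry":0,"rz":2.5},{"gripper":0,"tx":0.006,"ty":0.040,"tz":0.020,"rx":0,"ry":0,"rz":2.5},{"gripper":0,"tx":0.007,"ty":0.040,"tz":0.020,"rx":0,"ry":0,"rz":2.5},{"gripper":0,"tx":0.009,"ty":0.040,"tz":0.015,"rx":0,"ry":0,"rz":2.4}]'; python3 -m handwheel '[{"gripper":0,"tx":0,"ty":0,"tz":0,"rx":0,"ry":0,"rz":0},{"gripper":0,"tx":0,"ty":0,"tz":0,"rx":0,"ry":0,"rz":0}]' >/dev/null; python3 plan.py 475 332.5 71 68 3
```

```text
t: 10.8
ee_pos: [474.2, 330.9, 306.4]
orientation: [0.602, 3.083, 0.0]
ft_force: [1.4, 0.0, -0.0]
width: 88.3
t 11.05 pos [473.8 329.4 306.9] tip 124.9 jaw 68.0 tiltz [-0. -0. -1.] w 87.6 q [ 0.59  0.48  1.8  -0.    0.86 -0.6 ] F [ 0.4 -0.5 -0.2]
da(world) -0.0 rz total 0.0 dw [  1.2   3.1 -53.9]
straight now: [0.     0.0033 0.0539]  per row n=3
{"gripper":0,"tx":0.0000,"ty":0.0011,"tz":0.0180,"rz":0.01}
{"gripper":0,"tx":0.0000,"ty":0.0011,"tz":0.0180,"rz":0.01}
{"gripper":0,"tx":0.0000,"ty":0.0011,"tz":0.0180,"rz":0.01}
```

```bash
python3 -m handwheel '[{"gripper":0,"tx":0,"ty":0.003,"tz":0.020,"rx":0,"ry":0,"rz":0},{"gripper":0,"tx":0,"ty":0,"tz":0.020,"rx":0,"ry":0,"rz":0},{"gripper":0,"tx":0,"ty":0,"tz":0.014,"rx":0,"ry":0,"rz":0},{"gripper":0,"tx":0,"ty":0,"tz":0,"rx":0,"ry":0,"rz":0},{"gripper":1,"tx":0,"ty":0,"tz":0,"rx":0,"ry":0,"rz":0},{"gripper":1,"tx":0,"ty":0,"tz":0,"rx":0,"ry":0,"rz":0},{"gripper":1,"tx":0,"ty":0,"tz":0,"rx":0,"ry":0,"rz":0},{"gripper":1,"tx":0,"ty":0,"tz":0,"rx":0,"ry":0,"rz":0}]';python3 -m handwheel '[{"gripper":1,"tx":0,"ty":0,"tz":0,"rx":0,"ry":0,"rz":0},{"gripper":1,"tx":0,"ty":0,"tz":0,"rx":0,"ry":0,"rz":0},{"gripper":1,"tx":0,"ty":0,"tz":0,"rx":0,"ry":0,"rz":0}]'
```

```text
t: 12.05
ee_pos: [475.0, 333.1, 253.1]
orientation: [0.599, 3.083, 0.001]
ft_force: [0.2, 0.9, 0.5]
width: 51.4
t: 12.42
ee_pos: [475.0, 333.1, 253.1]
orientation: [0.6, 3.083, 0.001]
ft_force: [-0.3, 2.3, 4.1]
width: 51.3
```

```bash
python3 -m handwheel '[{"gripper":1,"tx":0,"ty":0,"tz":-0.008,"rx":0,"ry":0,"rz":0},{"gripper":1,"tx":0,"ty":0,"tz":-0.020,"rx":0,"ry":0,"rz":0},{"gripper":1,"tx":0,"ty":0,"tz":-0.030,"rx":0,"ry":0,"rz":0},{"gripper":1,"tx":0,"ty":0,"tz":-0.030,"rx":0,"ry":0,"rz":0},{"gripper":1,"tx":0,"ty":0,"tz":-0.015,"rx":0,"ry":0,"rz":0},{"gripper":1,"tx":0,"ty":0,"tz":0,"rx":0,"ry":0,"rz":0}]'; python3 plan.py 585.5 -6.5 110 87.5 10; python3 - <<'E'
from h import *
d=viewer.get_image('side'); np.savez('pics/side7.npz',**d); cv2.imwrite('pics/s7.png',cv2.cvtColor(cv2.resize(d['image'][190:330,170:330],None,fx=4,fy=4),cv2.COLOR_RGB2BGR))
E
```

```text
t: 13.18
ee_pos: [474.8, 332.8, 356.2]
orientation: [0.6, 3.083, 0.001]
ft_force: [0.8, -0.7, -3.3]
width: 51.3
t 13.175 pos [474.8 332.8 356.2] tip 174.2 jaw 68.0 tiltz [ 0.001  0.001 -1.   ] w 51.3 q [ 0.59  0.42  1.77 -0.    0.95 -0.6 ] F [ 0.8 -0.7 -3.3]
da(world) 19.5 rz total -19.5 dw [ 110.7 -339.3  -64.2]
straight now: [-0.2297 -0.2731  0.0642]  per row n=10
{"gripper":0,"tx":-0.0230,"ty":-0.0273,"tz":0.0064,"rz":-1.95}
{"gripper":0,"tx":-0.0220,"ty":-0.0281,"tz":0.0064,"rz":-1.95}
{"gripper":0,"tx":-0.0211,"ty":-0.0288,"tz":0.0064,"rz":-1.95}
{"gripper":0,"tx":-0.0201,"ty":-0.0295,"tz":0.0064,"rz":-1.95}
{"gripper":0,"tx":-0.0191,"ty":-0.0302,"tz":0.0064,"rz":-1.95}
{"gripper":0,"tx":-0.0180,"ty":-0.0308,"tz":0.0064,"rz":-1.95}
{"gripper":0,"tx":-0.0170,"ty":-0.0314,"tz":0.0064,"rz":-1.95}
{"gripper":0,"tx":-0.0159,"ty":-0.0320,"tz":0.0064,"rz":-1.95}
{"gripper":0,"tx":-0.0148,"ty":-0.0325,"tz":0.0064,"rz":-1.95}
{"gripper":0,"tx":-0.0137,"ty":-0.0330,"tz":0.0064,"rz":-1.95}
```

View pics/s7.png

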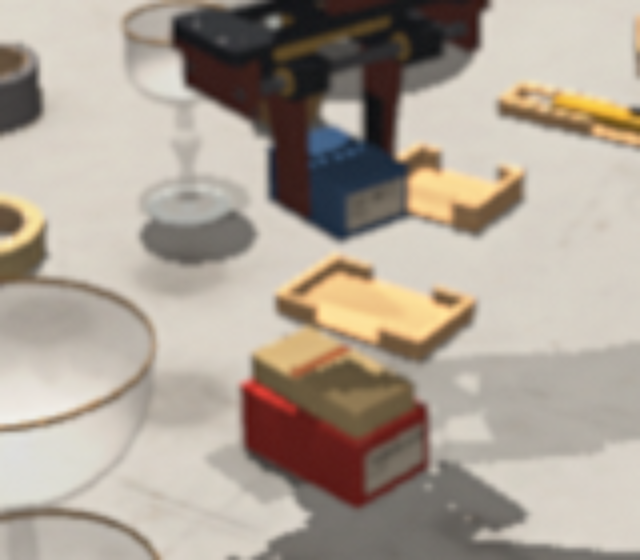

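```bash
python3 -m handwheel '[{"gripper":1,"tx":-0.023,"ty":-0.027,"tz":0,"rx":0,"ry":0,"rz":-2},{"gripper":1,"tx":-0.022,"ty":-0.028,"tz":0,"rx":0,"ry":0,"rz":-2},{"gripper":1,"tx":-0.021,"ty":-0.029,"tz":0,"rx":0,"ry":0,"rz":-2},{"gripper":1,"tx":-0.020,"ty":-0.0295,"tz":0,"rx":0,"ry":0,"rz":-2},{"gripper":1,"tx":-0.019,"ty":-0.030,"tz":0,"rx":0,"ry":0,"rz":-2},{"gripper":1,"tx":-0.018,"ty":-0.031,"tz":0,"rx":0,"ry":0,"rz":-2},{"gripper":1,"tx":-0.017,"ty":-0.031,"tz":0,"rx":0,"ry":0,"rz":-2},{"gripper":1,"tx":-0.016,"ty":-0.032,"tz":0.010,"rx":0,"ry":0,"rz":-2}]'; python3 -m handwheel '[{"gripper":1,"tx":-0.015,"ty":-0.0325,"tz":0.020,"rx":0,"ry":0,"rz":-2},{"gripper":1,"tx":-0.014,"ty":-0.033,"tz":0.030,"rx":0,"ry":0,"rz":-1.5},{"gripper":1,"tx":0,"ty":0,"tz":0.030,"rx":0,"ry":0,"rz":0},{"gripper":1,"tx":0,"ty":0,"tz":0.025,"rx":0,"ry":0,"rz":0},{"gripper":1,"tx":0,"ty":0,"tz":0,"rx":0,"ry":0,"rz":0},{"gripper":1,"tx":0,"ty":0,"tz":0,"rx":0,"ry":0,"rz":0}]';  python3 plan.py 585.5 -6.5 40 87.5 1; python3 - <<'E'
from h import *
d=viewer.get_image('side'); np.savez('pics/side8.npz',**d); cv2.imwrite('pics/s8.png',cv2.cvtColor(cv2.resize(d['image'][180:260,240:350],None,fx=6,fy=6,interpolation=cv2.INTER_CUBIC),cv2.COLOR_RGB2BGR))
E
```

```text
t: 14.22
ee_pos: [564.3, 61.1, 344.5]
orientation: [-0.163, -3.136, 0.0]
ft_force: [0.8, -0.4, -3.5]
width: 51.1
t: 14.98
ee_pos: [587.4, -5.4, 240.6]
orientation: [-0.068, -3.14, 0.0]
ft_force: [-0.8, -0.5, -1.9]
width: 51.2
t 14.975 pos [587.4  -5.4 240.6] tip 58.6 jaw 87.5 tiltz [-0.001 -0.    -1.   ] w 51.2 q [-0.03  0.6   1.8  -0.    0.74 -1.56] F [-0.8 -0.5 -1.9]
da(world) -0.0 rz total 0.0 dw [ -1.9  -1.1 -18.6]
straight now: [ 0.0019 -0.0012  0.0186]  per row n=1
{"gripper":0,"tx":0.0019,"ty":-0.0012,"tz":0.0186,"rz":0.00}
```

View pics/s8.png

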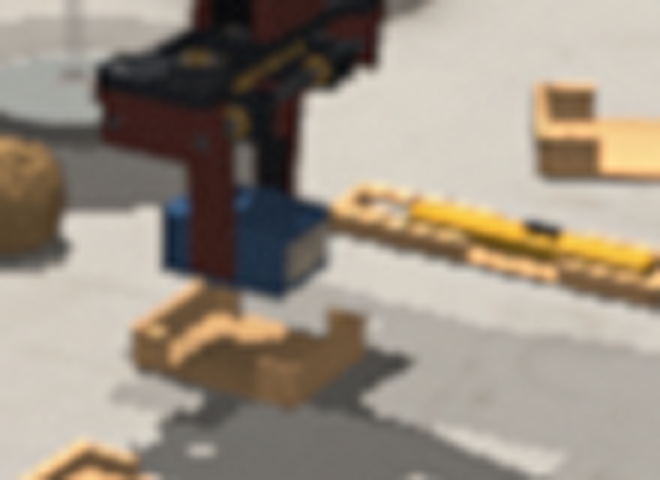

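```bash
python3 - <<'E'
from fit import *
d=load('pics/side8.npz'); H=np.load('holders.npz')
b=cv2.resize(d['image'][180:260,240:350],None,fx=7,fy=7,interpolation=cv2.INTER_CUBIC)
draw(d,MODELS['small_carton'],[587.4,-5.4,np.radians(-2.5)],50.5,b,(255,255,255),7,(240,180))
draw(d,MODELS['small_carton_holder'],H['small_carton_holder'],0,b,(0,255,0),7,(240,180))
cv2.imwrite('pics/s8f.png',cv2.cvtColor(b,cv2.COLOR_RGB2BGR))
E
```

```text
(no output)
```

View pics/s8f.png

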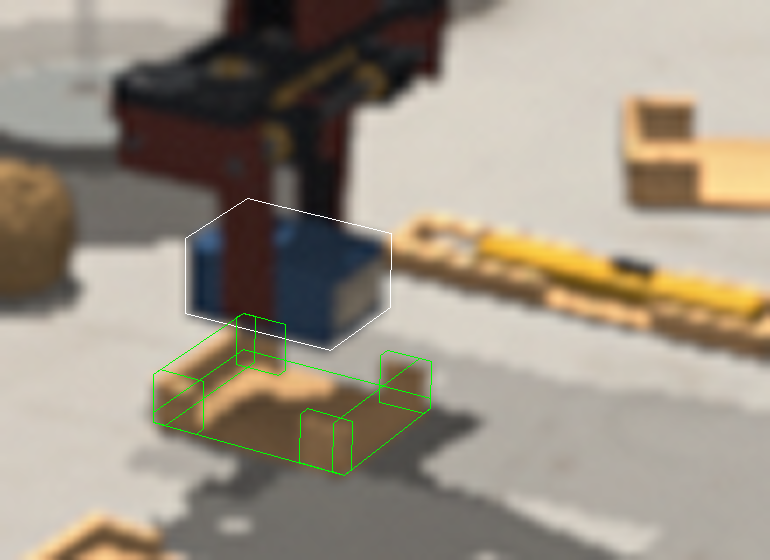

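```bash
python3 -m handwheel '[{"gripper":1,"tx":0.0015,"ty":-0.001,"tz":0.010,"rx":0,"ry":0,"rz":0},{"gripper":1,"tx":0,"ty":0,"tz":0.010,"rx":0,"ry":0,"rz":0},{"gripper":1,"tx":0,"ty":0,"tz":0.010,"rx":0,"ry":0,"rz":0},{"gripper":1,"tx":0,"ty":0,"tz":0.007,"rx":0,"ry":0,"rz":0},{"gripper":1,"tx":0,"ty":0,"tz":0.004,"rx":0,"ry":0,"rz":0},{"gripper":1,"tx":0,"ty":0,"tz":0.003,"rx":0,"ry":0,"rz":0},{"gripper":1,"tx":0,"ty":0,"tz":0,"rx":0,"ry":0,"rz":0},{"gripper":1,"tx":0,"ty":0,"tz":0,"rx":0,"ry":0,"rz":0}]';  python3 plan.py 586 -6.5 13 87.5 1; python3 - <<'E'
from h import *
d=viewer.get_image('side'); cv2.imwrite('pics/s9.png',cv2.cvtColor(cv2.resize(d['image'][180:260,240:350],None,fx=6,fy=6,interpolation=cv2.INTER_CUBIC),cv2.COLOR_RGB2BGR))
E
```

```text
t: 16.02
ee_pos: [586.0, -6.4, 196.9]
orientation: [0.069, 3.14, -0.0]
ft_force: [0.1, -0.5, -3.0]
width: 51.2
t 16.025 pos [586.   -6.4 196.9] tip 14.9 jaw 87.5 tiltz [ 0. -0. -1.] w 51.2 q [-0.03  0.67  1.81 -0.    0.66 -1.56] F [ 0.1 -0.5 -3. ]
da(world) 0.0 rz total -0.0 dw [-0.  -0.1 -1.9]
straight now: [ 0.     -0.0001  0.0019]  per row n=1
{"gripper":0,"tx":0.0000,"ty":-0.0001,"tz":0.0019,"rz":-0.01}
```

View pics/s9.png

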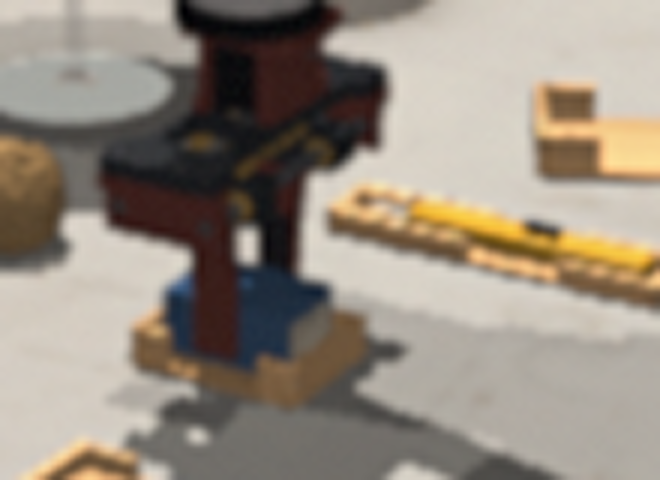

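Inside the tray with 1 to 2 mm to go. Lower, open, lift.

```bash
python3 -m handwheel '[{"gripper":1,"tx":0,"ty":0,"tz":0.0015,"rx":0,"ry":0,"rz":0},{"gripper":1,"tx":0,"ty":0,"tz":0,"rx":0,"ry":0,"rz":0},{"gripper":0.2,"tx":0,"ty":0,"tz":0,"rx":0,"ry":0,"rz":0},{"gripper":0.1,"tx":0,"ty":0,"tz":0,"rx":0,"ry":0,"rz":0},{"gripper":0.1,"tx":0,"ty":0,"tz":0,"rx":0,"ry":0,"rz":0},{"gripper":0.1,"tx":0,"ty":0,"tz":0,"rx":0,"ry":0,"rz":0}]'; python3 -m handwheel '[{"gripper":0.1,"tx":0,"ty":0,"tz":-0.010,"rx":0,"ry":0,"rz":0},{"gripper":0,"tx":0,"ty":0,"tz":-0.030,"rx":0,"ry":0,"rz":0},{"gripper":0,"tx":0,"ty":0,"tz":-0.050,"rx":0,"ry":0,"rz":0},{"gripper":0,"tx":0,"ty":0,"tz":-0.060,"rx":0,"ry":0,"rz":0},{"gripper":0,"tx":0.040,"ty":0,"tz":-0.010,"rx":0,"ry":0,"rz":0},{"gripper":0,"tx":0.055,"ty":0,"tz":0,"rx":0,"ry":0,"rz":0},{"gripper":0,"tx":0.055,"ty":0,"tz":0,"rx":0,"ry":0,"rz":0},{"gripper":0,"tx":0,"ty":0,"tz":0,"rx":0,"ry":0,"rz":0}]'; python3 plan.py 473 328 120 68 8; python3 - <<'E'
from fit import *
for n in('top','side'):
    d=viewer.get_image(n);np.savez('pics/%s10.npz'%n,**d)
    if n=='top': a=cv2.resize(d['image'][190:280,140:320],(800,400),interpolation=cv2.INTER_CUBIC)
    else: b=d['image'][210:320,220:360];b=cv2.resize(b,(250,196),interpolation=cv2.INTER_CUBIC); c=cv2.resize(d['image'][215:260,250:310],(270,200),interpolation=cv2.INTER_CUBIC);e=cv2.resize(d['image'][270:320,220:287],(270,200),interpolation=cv2.INTER_CUBIC)
r=np.zeros((200,800,3),np.uint8); r[:196,:250]=b; r[:,255:525]=c; r[:,530:]=e
cv2.imwrite('pics/v10.png',cv2.cvtColor(np.vstack([a,r]),cv2.COLOR_RGB2BGR))
E
```

```text
t: 16.82
ee_pos: [585.9, -6.5, 195.3]
orientation: [0.069, 3.141, -0.0]
ft_force: [0.1, -0.5, 0.3]
width: 79.1
t: 17.82
ee_pos: [432.3, 0.3, 355.3]
orientation: [-0.069, -3.138, -0.0]
ft_force: [1.0, -0.3, -0.5]
width: 87.9
t 17.825 pos [4.323e+02 3.000e-01 3.553e+02] tip 173.3 jaw 87.5 tiltz [-0.003  0.    -1.   ] w 87.9 q [-0.03  0.22  2.08 -0.    0.85 -1.55] F [ 1.  -0.3 -0.5]
da(world) -19.5 rz total 19.5 dw [ 40.7 327.7 -53.3]
straight now: [-0.0265  0.3292  0.0532]  per row n=8
{"gripper":0,"tx":-0.0033,"ty":0.0411,"tz":0.0067,"rz":2.44}
{"gripper":0,"tx":-0.0016,"ty":0.0413,"tz":0.0067,"rz":2.44}
{"gripper":0,"tx":0.0002,"ty":0.0413,"tz":0.0067,"rz":2.44}
{"gripper":0,"tx":0.0019,"ty":0.0412,"tz":0.0067,"rz":2.44}
{"gripper":0,"tx":0.0037,"ty":0.0411,"tz":0.0067,"rz":2.44}
{"gripper":0,"tx":0.0054,"ty":0.0409,"tz":0.0067,"rz":2.44}
{"gripper":0,"tx":0.0072,"ty":0.0407,"tz":0.0067,"rz":2.44}
{"gripper":0,"tx":0.0089,"ty":0.0403,"tz":0.0067,"rz":2.44}
```

View pics/v10.png

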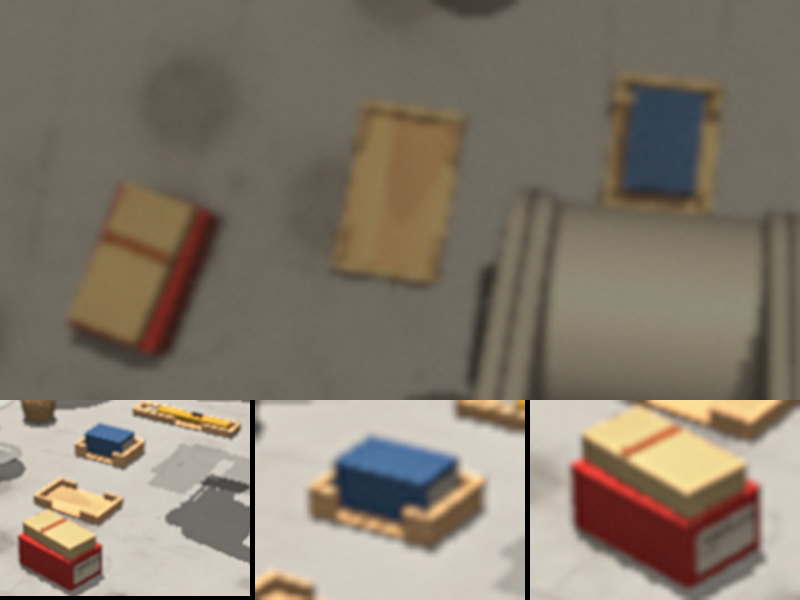

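The blue box sits flat and centred in its tray. Now measuring the tags and the big carton.

```bash
python3 - <<'E'
from corners import *
t=load('pics/top10.npz'); s=load('pics/side10.npz')
I=t['image'].astype(float); J=s['image'].astype(float)
# display px -> image: x/ (800/180)+140, y/(400/90)+190
k=800/180
q=np.array([(122,183),(197,208),(140,347),(68,320)])/k+[140,190]-.5
print('tag corners',rect(onplane(t,q[:,0],q[:,1],63.),95,48))
# masks: buff = yellowish saturated and G/R high ; red = R-G large
print(I[245,165],I[255,160],I[245,184],I[262,175])
buff=np.clip(((I[...,0]+I[...,1])/2-I[...,2]-16)/14,0,1)*(I[...,0]-I[...,1]<25)*(I[...,1]>65)
buff=cv2.morphologyEx(buff,cv2.MORPH_CLOSE,np.ones((3,3)))
roi=(145,200,220,280)
tag=[box(-47.5,47.5,-24,24,17.9,18)]
p,c=fitmask([(t,buff,roi,None)],tag,[473,328,-.38],45); print('tag',p[:2],np.degrees(p[2]),c)
un=np.clip((I.max(2)-I.min(2)-14)/14,0,1)
un=cv2.morphologyEx(un,cv2.MORPH_CLOSE,np.ones((3,3)))
a=cv2.resize(t['image'][225:280,145:200],(440,440),interpolation=cv2.INTER_CUBIC)
cv2.imwrite('pics/m.png',np.hstack([cv2.resize((x*255).astype(np.uint8)[225:280,145:200],(350,350)) for x in(buff,un)]))
# red box: union silhouette in top of big + tag at p
u0=[MODELS['big_carton'][0]]
from scipy.optimize import minimize
pb,cb=fitmask([(t,un,roi,None)],[MODELS['big_carton'][0]],[470,325,-.38],0); print('big(sil)',pb[:2],np.degrees(pb[2]),cb)
b=cv2.resize(s['image'][270:325,225:280],(440,440),interpolation=cv2.INTER_CUBIC)
for B,P,z in((MODELS['tag_pack'],p,45),(MODELS['big_carton'],pb,0)):
    draw(t,B,P,z,a,(255,255,255),8,(145,225));draw(s,B,P,z,b,(255,255,255),8,(225,270))
cv2.imwrite('pics/v10f.png',cv2.cvtColor(np.hstack([a,b])[:,:800],cv2.COLOR_RGB2BGR))
E
```

```text
tag corners (array([477.01235548, 336.14699189]), np.float64(-14.957997205267368), np.float64(-15.411121709137248), np.float64(95.13431993815125), np.float64(52.04735434987154))
[127.  98.  63.] [137. 116.  76.] [79. 32. 26.] [112.  38.  30.]
tag [478.92279631 336.91785514] -17.797005263619727 0.23184563711857945
big(sil) [478.99935908 340.70387578] -14.849617526045861 0.33336607068992125
```

View pics/v10f.png

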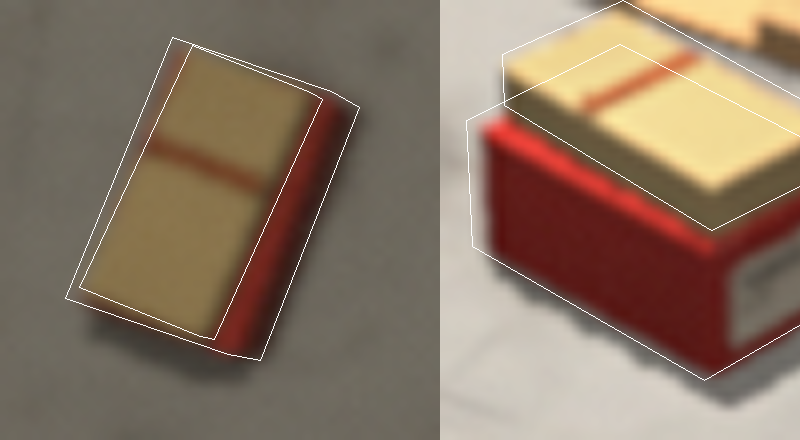

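View pics/m.png

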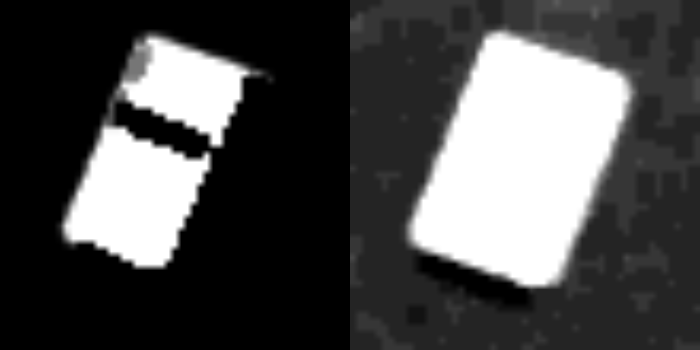

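```bash
python3 plan.py 477.3 336 120 73 9 | tail -10; python3 -m handwheel '[{"gripper":0,"tx":-0.003,"ty":0.037,"tz":0,"rx":0,"ry":0,"rz":1.6},{"gripper":0,"tx":-0.003,"ty":0.038,"tz":0.004,"rx":0,"ry":0,"rz":1.6},{"gripper":0,"tx":-0.002,"ty":0.038,"tz":0.005,"rx":0,"ry":0,"rz":1.6},{"gripper":0,"tx":-0.001,"ty":0.038,"tz":0.005,"rx":0,"ry":0,"rz":1.6},{"gripper":0,"tx":0,"ty":0.038,"tz":0.005,"rx":0,"ry":0,"rz":1.6},{"gripper":0,"tx":0.001,"ty":0.038,"tz":0.010,"rx":0,"ry":0,"rz":1.6},{"gripper":0,"tx":0.002,"ty":0.038,"tz":0.010,"rx":0,"ry":0,"rz":1.6},{"gripper":0,"tx":0.003,"ty":0.038,"tz":0.010,"rx":0,"ry":0,"rz":1.6}]';python3 -m handwheel '[{"gripper":0,"tx":0.004,"ty":0.036,"tz":0.006,"rx":0,"ry":0,"rz":1.7},{"gripper":0,"tx":0,"ty":0,"tz":0,"rx":0,"ry":0,"rz":0},{"gripper":0,"tx":0,"ty":0,"tz":0,"rx":0,"ry":0,"rz":0}]'; python3 plan.py 477.3 336 48.5 73 3
```

```text
straight now: [-0.026   0.3374  0.0543]  per row n=9
{"gripper":0,"tx":-0.0029,"ty":0.0375,"tz":0.0060,"rz":1.61}
{"gripper":0,"tx":-0.0018,"ty":0.0376,"tz":0.0060,"rz":1.61}
{"gripper":0,"tx":-0.0008,"ty":0.0376,"tz":0.0060,"rz":1.61}
{"gripper":0,"tx":0.0003,"ty":0.0376,"tz":0.0060,"rz":1.61}
{"gripper":0,"tx":0.0013,"ty":0.0376,"tz":0.0060,"rz":1.61}
{"gripper":0,"tx":0.0024,"ty":0.0375,"tz":0.0060,"rz":1.61}
{"gripper":0,"tx":0.0034,"ty":0.0374,"tz":0.0060,"rz":1.61}
{"gripper":0,"tx":0.0045,"ty":0.0373,"tz":0.0060,"rz":1.61}
{"gripper":0,"tx":0.0055,"ty":0.0372,"tz":0.0060,"rz":1.61}
t: 18.92
ee_pos: [483.6, 302.3, 306.0]
orientation: [0.42, 3.112, 0.002]
ft_force: [-0.2, -0.7, 0.1]
width: 88.2
t: 19.3
ee_pos: [488.1, 336.0, 299.9]
orientation: [-0.464, -3.107, 0.0]
ft_force: [-0.1, 0.1, -0.2]
width: 87.6
t 19.3 pos [488.1 336.  299.9] tip 117.9 jaw 73.0 tiltz [-0. -0. -1.] w 87.6 q [ 0.58  0.51  1.77 -0.    0.86 -0.69] F [-0.1  0.1 -0.2]
da(world) -0.0 rz total 0.0 dw [-10.8   0.  -69.4]
straight now: [ 0.0103 -0.0031  0.0694]  per row n=3
{"gripper":0,"tx":0.0034,"ty":-0.0010,"tz":0.0231,"rz":0.01}
{"gripper":0,"tx":0.0034,"ty":-0.0010,"tz":0.0231,"rz":0.01}
{"gripper":0,"tx":0.0034,"ty":-0.0010,"tz":0.0231,"rz":0.01}
```

```bash
python3 -m handwheel '[{"gripper":0,"tx":0.006,"ty":-0.003,"tz":0.022,"rx":0,"ry":0,"rz":0},{"gripper":0,"tx":0.0045,"ty":0,"tz":0.022,"rx":0,"ry":0,"rz":0},{"gripper":0,"tx":0,"ty":0,"tz":0.016,"rx":0,"ry":0,"rz":0},{"gripper":0,"tx":0,"ty":0,"tz":0.007,"rx":0,"ry":0,"rz":0},{"gripper":0,"tx":0,"ty":0,"tz":0,"rx":0,"ry":0,"rz":0},{"gripper":0,"tx":0,"ty":0,"tz":0,"rx":0,"ry":0,"rz":0}]'; python3 plan.py 477.3 336 48.5 73 1; python3 - <<'E'
from h import *
d=viewer.get_image('side'); np.savez('pics/side11.npz',**d); cv2.imwrite('pics/s11.png',cv2.cvtColor(cv2.resize(d['image'][230:330,190:310],None,fx=6,fy=6,interpolation=cv2.INTER_CUBIC),cv2.COLOR_RGB2BGR))
E
```

```text
t: 20.05
ee_pos: [477.0, 336.2, 233.8]
orientation: [0.465, 3.106, 0.001]
ft_force: [-0.4, 0.6, 0.1]
width: 87.6
t 20.05 pos [477.  336.2 233.8] tip 51.8 jaw 73.0 tiltz [ 0.001  0.001 -1.   ] w 87.6 q [ 0.59  0.6   1.81 -0.    0.72 -0.68] F [-0.4  0.6  0.1]
da(world) 0.0 rz total -0.0 dw [ 0.3 -0.2 -3.3]
straight now: [-0.0003 -0.0001  0.0033]  per row n=1
{"gripper":0,"tx":-0.0003,"ty":-0.0001,"tz":0.0033,"rz":-0.02}
```

View pics/s11.png

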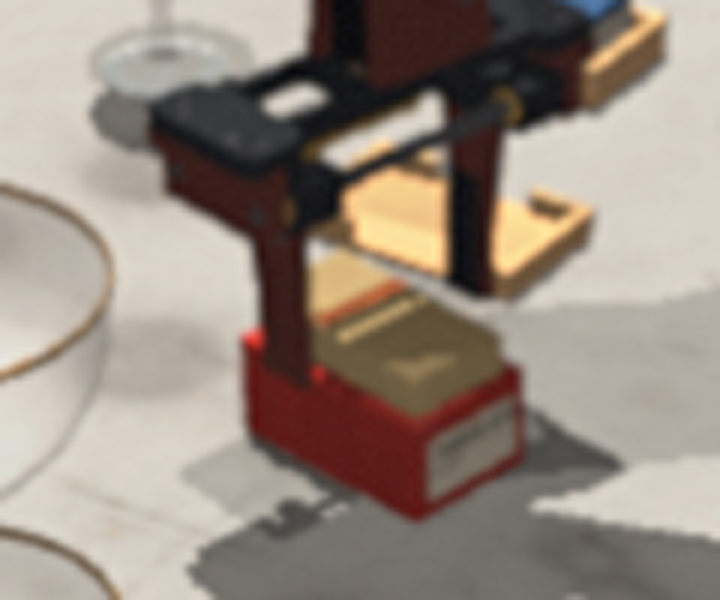

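```bash
python3 -m handwheel '[{"gripper":0,"tx":0,"ty":0,"tz":0.003,"rx":0,"ry":0,"rz":0},{"gripper":0.5,"tx":0,"ty":0,"tz":0,"rx":0,"ry":0,"rz":0},{"gripper":1,"tx":0,"ty":0,"tz":0,"rx":0,"ry":0,"rz":0},{"gripper":1,"tx":0,"ty":0,"tz":0,"rx":0,"ry":0,"rz":0},{"gripper":1,"tx":0,"ty":0,"tz":0,"rx":0,"ry":0,"rz":0},{"gripper":1,"tx":0,"ty":0,"tz":0,"rx":0,"ry":0,"rz":0},{"gripper":1,"tx":0,"ty":0,"tz":0,"rx":0,"ry":0,"rz":0},{"gripper":1,"tx":0,"ty":0,"tz":0,"rx":0,"ry":0,"rz":0}]'; python3 -m handwheel '[{"gripper":1,"tx":0,"ty":0,"tz":0,"rx":0,"ry":0,"rz":0},{"gripper":1,"tx":0,"ty":0,"tz":0,"rx":0,"ry":0,"rz":0}]';python3 plan.py 477.3 336 48.5 73 1
```

```text
t: 21.1
ee_pos: [476.7, 336.1, 230.2]
orientation: [0.465, 3.107, 0.0]
ft_force: [0.4, 0.2, 0.9]
width: 47.7
t: 21.35
ee_pos: [476.7, 336.1, 230.2]
orientation: [0.465, 3.107, 0.0]
ft_force: [1.0, 0.1, 0.4]
width: 47.7
t 21.35 pos [476.7 336.1 230.2] tip 48.2 jaw 73.0 tiltz [ 0.  0. -1.] w 47.7 q [ 0.59  0.61  1.81  0.    0.72 -0.68] F [1.  0.1 0.4]
da(world) 0.0 rz total -0.0 dw [ 0.6 -0.1  0.3]
straight now: [-0.0006  0.0001 -0.0003]  per row n=1
{"gripper":0,"tx":-0.0006,"ty":0.0001,"tz":-0.0003,"rz":-0.01}
```

Gripped (47.7 mm), with the underside 3.2 mm below the tips. Lift.

```bash
python3 -m handwheel '[{"gripper":1,"tx":0,"ty":0,"tz":-0.008,"rx":0,"ry":0,"rz":0},{"gripper":1,"tx":0,"ty":0,"tz":-0.020,"rx":0,"ry":0,"rz":0},{"gripper":1,"tx":0,"ty":0,"tz":-0.030,"rx":0,"ry":0,"rz":0},{"gripper":1,"tx":0,"ty":0,"tz":-0.025,"rx":0,"ry":0,"rz":0},{"gripper":1,"tx":0,"ty":0,"tz":0,"rx":0,"ry":0,"rz":0},{"gripper":1,"tx":0,"ty":0,"tz":0,"rx":0,"ry":0,"rz":0}]'; python3 plan.py 543.2 174.7 110 85.3 6; python3 - <<'E'
from h import *
d=viewer.get_image('side'); np.savez('pics/side12.npz',**d); cv2.imwrite('pics/s12.png',cv2.cvtColor(cv2.resize(d['image'][210:330,190:310],None,fx=5,fy=5,interpolation=cv2.INTER_CUBIC),cv2.COLOR_RGB2BGR))
E
```

```text
t: 22.1
ee_pos: [476.4, 335.9, 313.1]
orientation: [-0.465, -3.107, 0.0]
ft_force: [-0.2, 0.5, -0.6]
width: 48.1
t 22.1 pos [476.4 335.9 313.1] tip 131.1 jaw 73.0 tiltz [-0. -0. -1.] w 48.1 q [ 0.59  0.48  1.79 -0.    0.87 -0.68] F [-0.2  0.5 -0.6]
da(world) 12.3 rz total -12.3 dw [  66.8 -161.2  -21.1]
straight now: [-0.1111 -0.1346  0.0211]  per row n=6
{"gripper":0,"tx":-0.0185,"ty":-0.0224,"tz":0.0035,"rz":-2.05}
{"gripper":0,"tx":-0.0177,"ty":-0.0231,"tz":0.0035,"rz":-2.05}
{"gripper":0,"tx":-0.0169,"ty":-0.0237,"tz":0.0035,"rz":-2.05}
{"gripper":0,"tx":-0.0160,"ty":-0.0243,"tz":0.0035,"rz":-2.05}
{"gripper":0,"tx":-0.0151,"ty":-0.0248,"tz":0.0035,"rz":-2.05}
{"gripper":0,"tx":-0.0142,"ty":-0.0254,"tz":0.0035,"rz":-2.05}
```

View pics/s12.png

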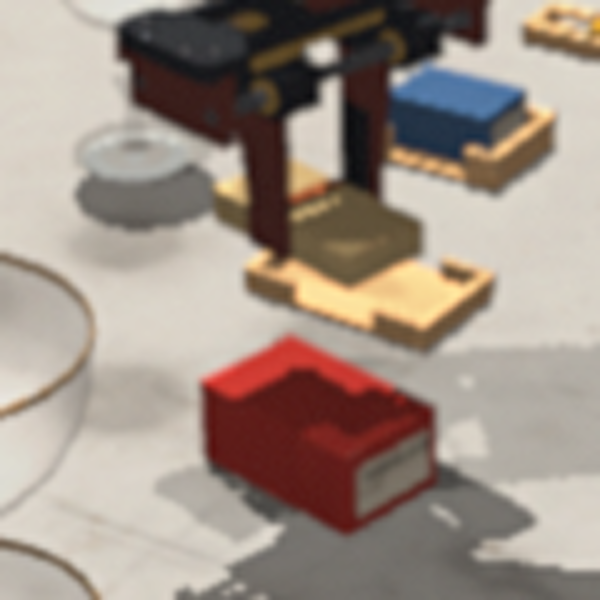

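```bash
python3 -m handwheel '[{"gripper":1,"tx":-0.0185,"ty":-0.022,"tz":0,"rx":0,"ry":0,"rz":-2},{"gripper":1,"tx":-0.018,"ty":-0.023,"tz":0,"rx":0,"ry":0,"rz":-2},{"gripper":1,"tx":-0.017,"ty":-0.024,"tz":0.005,"rx":0,"ry":0,"rz":-2},{"gripper":1,"tx":-0.016,"ty":-0.024,"tz":0.010,"rx":0,"ry":0,"rz":-2},{"gripper":1,"tx":-0.015,"ty":-0.025,"tz":0.020,"rx":0,"ry":0,"rz":-2},{"gripper":1,"tx":-0.014,"ty":-0.025,"tz":0.025,"rx":0,"ry":0,"rz":-2.3},{"gripper":1,"tx":0,"ty":0,"tz":0.023,"rx":0,"ry":0,"rz":0},{"gripper":1,"tx":0,"ty":0,"tz":0,"rx":0,"ry":0,"rz":0}]';python3 -m handwheel '[{"gripper":1,"tx":0,"ty":0,"tz":0,"rx":0,"ry":0,"rz":0},{"gripper":1,"tx":0,"ty":0,"tz":0,"rx":0,"ry":0,"rz":0}]';  python3 plan.py 543.2 174.7 8.3 85.3 1; python3 - <<'E'
from fit import *
H=np.load('holders.npz'); o=ctrl.get_obs()
for n,(u0,u1,v0,v1) in dict(side=(220,330,200,290),):pass
E
python3 - <<'E'
from fit import *
H=np.load('holders.npz'); o=ctrl.get_obs(); e=o['ee_pos']
d=viewer.get_image('side');np.savez('pics/side13.npz',**d)
b=cv2.resize(d['image'][200:290,220:330],None,fx=6.5,fy=6.5,interpolation=cv2.INTER_CUBIC)
draw(d,MODELS['tag_pack'],[e[0],e[1],np.radians(-4.7)],e[2]-182-3.2,b,(255,255,255),6.5,(220,200))
draw(d,MODELS['tag_holder'],H['tag_holder'],0,b,(0,255,0),6.5,(220,200))
cv2.imwrite('pics/s13.png',cv2.cvtColor(b,cv2.COLOR_RGB2BGR))
E
```

```text
t: 23.15
ee_pos: [542.3, 174.7, 227.6]
orientation: [-0.13, -3.134, 0.003]
ft_force: [0.3, -0.3, -1.0]
width: 47.6
t: 23.4
ee_pos: [543.5, 175.8, 231.0]
orientation: [0.128, 3.138, 0.001]
ft_force: [-0.6, 0.4, -0.5]
width: 47.5
t 23.4 pos [543.5 175.8 231. ] tip 49.0 jaw 85.3 tiltz [ 0.001  0.    -1.   ] w 47.5 q [ 0.29  0.6   1.84 -0.    0.7  -1.2 ] F [-0.6  0.4 -0.5]
da(world) -0.0 rz total 0.0 dw [ -0.3  -1.1 -40.7]
straight now: [ 0.0003 -0.0012  0.0407]  per row n=1
{"gripper":0,"tx":0.0003,"ty":-0.0012,"tz":0.0407,"rz":0.03}Traceback (most recent call last):
  File "<stdin>", line 3, in <module>
ValueError: too many values to unpack (expected 2)
```

View pics/s13.png

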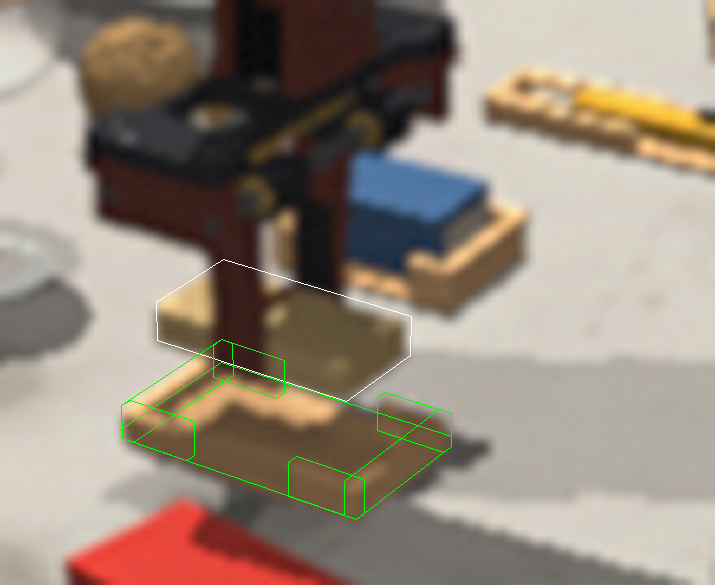

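```bash
python3 -m handwheel '[{"gripper":1,"tx":0.0015,"ty":-0.001,"tz":0.012,"rx":0,"ry":0,"rz":0},{"gripper":1,"tx":0,"ty":0,"tz":0.010,"rx":0,"ry":0,"rz":0},{"gripper":1,"tx":0,"ty":0,"tz":0.008,"rx":0,"ry":0,"rz":0},{"gripper":1,"tx":0,"ty":0,"tz":0.004,"rx":0,"ry":0,"rz":0},{"gripper":1,"tx":0,"ty":0,"tz":0.004,"rx":0,"ry":0,"rz":0},{"gripper":1,"tx":0,"ty":0,"tz":0,"rx":0,"ry":0,"rz":0},{"gripper":1,"tx":0,"ty":0,"tz":0,"rx":0,"ry":0,"rz":0}]'; python3 plan.py 542.2 174.7 8.3 85.3 1; python3 - <<'E'
from fit import *
d=viewer.get_image('side')
b=cv2.resize(d['image'][200:290,220:330],None,fx=6.5,fy=6.5,interpolation=cv2.INTER_CUBIC)
cv2.imwrite('pics/s14.png',cv2.cvtColor(b,cv2.COLOR_RGB2BGR))
E
```

```text
t: 24.32
ee_pos: [541.9, 174.5, 192.3]
orientation: [0.129, 3.139, 0.0]
ft_force: [-0.3, 0.4, -2.3]
width: 47.9
t 24.325 pos [541.9 174.5 192.3] tip 10.3 jaw 85.3 tiltz [ 0.  0. -1.] w 47.9 q [ 0.29  0.66  1.85  0.    0.63 -1.2 ] F [-0.3  0.4 -2.3]
da(world) 0.0 rz total -0.0 dw [ 0.3  0.2 -2. ]
straight now: [-0.0003  0.0002  0.002 ]  per row n=1
{"gripper":0,"tx":-0.0003,"ty":0.0002,"tz":0.0020,"rz":-0.01}
```

View pics/s14.png

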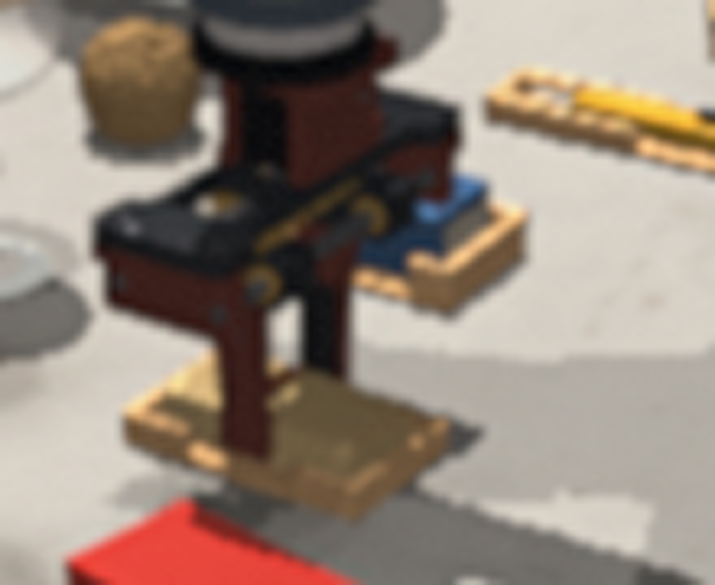

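```bash
python3 -m handwheel '[{"gripper":1,"tx":0,"ty":0,"tz":0.0015,"rx":0,"ry":0,"rz":0},{"gripper":1,"tx":0,"ty":0,"tz":0,"rx":0,"ry":0,"rz":0},{"gripper":0.2,"tx":0,"ty":0,"tz":0,"rx":0,"ry":0,"rz":0},{"gripper":0.1,"tx":0,"ty":0,"tz":0,"rx":0,"ry":0,"rz":0},{"gripper":0.1,"tx":0,"ty":0,"tz":0,"rx":0,"ry":0,"rz":0},{"gripper":0.1,"tx":0,"ty":0,"tz":0,"rx":0,"ry":0,"rz":0}]'; python3 -m handwheel '[{"gripper":0.1,"tx":0,"ty":0,"tz":-0.010,"rx":0,"ry":0,"rz":0},{"gripper":0,"tx":0,"ty":0,"tz":-0.030,"rx":0,"ry":0,"rz":0},{"gripper":0,"tx":0,"ty":0,"tz":-0.050,"rx":0,"ry":0,"rz":0},{"gripper":0,"tx":0,"ty":0,"tz":-0.040,"rx":0,"ry":0,"rz":0},{"gripper":0,"tx":0.030,"ty":-0.040,"tz":0,"rx":0,"ry":0,"rz":0},{"gripper":0,"tx":0.040,"ty":-0.050,"tz":0,"rx":0,"ry":0,"rz":0},{"gripper":0,"tx":0.040,"ty":-0.050,"tz":0,"rx":0,"ry":0,"rz":0},{"gripper":0,"tx":0,"ty":-0.020,"tz":0,"rx":0,"ry":0,"rz":0}]'; python3 plan.py 473 334 120 73 8; python3 - <<'E'
from fit import *
for n in('top','side'):
    d=viewer.get_image(n);np.savez('pics/%s15.npz'%n,**d)
    if n=='top': a=cv2.resize(d['image'][190:280,140:320],(800,400),interpolation=cv2.INTER_CUBIC)
    else:  c=cv2.resize(d['image'][245:290,235:305],(395,200),interpolation=cv2.INTER_CUBIC);e=cv2.resize(d['image'][270:320,220:320],(395,200),interpolation=cv2.INTER_CUBIC)
r=np.zeros((200,800,3),np.uint8); r[:,:395]=c; r[:,405:]=e
cv2.imwrite('pics/v15.png',cv2.cvtColor(np.vstack([a,r]),cv2.COLOR_RGB2BGR))
E
```

```text
t: 25.12
ee_pos: [541.8, 174.5, 190.7]
orientation: [0.129, 3.139, 0.0]
ft_force: [0.1, 1.0, -0.7]
width: 78.7
t: 26.12
ee_pos: [417.8, 24.8, 321.0]
orientation: [-0.131, -3.136, 0.0]
ft_force: [0.6, 1.2, -0.5]
width: 87.9
t 26.125 pos [417.8  24.8 321. ] tip 139.0 jaw 85.2 tiltz [-0.002 -0.    -1.   ] w 87.9 q [ 0.03  0.26  2.13 -0.    0.75 -1.46] F [ 0.6  1.2 -0.5]
da(world) -12.2 rz total 12.2 dw [ 55.2 309.2 -19. ]
straight now: [-0.0294  0.3127  0.0188]  per row n=8
{"gripper":0,"tx":-0.0037,"ty":0.0391,"tz":0.0023,"rz":1.53}
{"gripper":0,"tx":-0.0026,"ty":0.0392,"tz":0.0023,"rz":1.53}
{"gripper":0,"tx":-0.0016,"ty":0.0392,"tz":0.0023,"rz":1.53}
{"gripper":0,"tx":-0.0005,"ty":0.0393,"tz":0.0023,"rz":1.53}
{"gripper":0,"tx":0.0005,"ty":0.0393,"tz":0.0023,"rz":1.53}
{"gripper":0,"tx":0.0016,"ty":0.0392,"tz":0.0023,"rz":1.53}
{"gripper":0,"tx":0.0026,"ty":0.0392,"tz":0.0023,"rz":1.53}
{"gripper":0,"tx":0.0037,"ty":0.0391,"tz":0.0023,"rz":1.53}
```

View pics/v15.png

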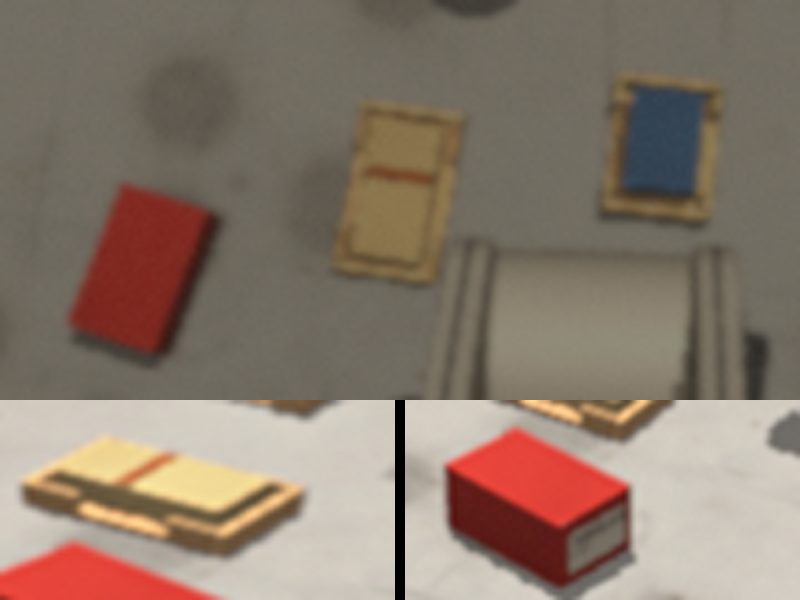

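The tags lie flat in their tray. Now the red carton.

```bash
python3 - <<'E'
from corners import *
t=load('pics/top15.npz'); s=load('pics/side15.npz')
I=t['image'].astype(float); J=s['image'].astype(float)
r=I[...,0]-I[...,2]; m=np.clip((r-25)/70,0,1); print(r[230:270:4,152:192:3].astype(int)); print(I[...,0][230:270:4,152:192:3].astype(int))
mt=np.clip((I[...,0]-I[...,1]-8)/60,0,1)*np.clip((I[...,0]-60)/40,0,1)
roi=(145,200,220,280)
top=[box(-51,51,-32,32,44.9,45)]
p,c=fitmask([(t,mt,roi,None)],top,[473,331,-.3],0); print('big top',p[:2],np.degrees(p[2]),c)
a=cv2.resize(t['image'][225:280,145:200],(440,440),interpolation=cv2.INTER_CUBIC)
b=cv2.resize(s['image'][270:325,225:280],(440,440),interpolation=cv2.INTER_CUBIC)
draw(t,MODELS['big_carton'],p,0,a,(255,255,255),8,(145,225));draw(t,top,p,0,a,(255,255,255),8,(145,225));draw(s,top,p,0,b,(255,255,255),8,(225,270));draw(s,MODELS['big_carton'],p,0,b,(255,255,255),8,(225,270))
cv2.imwrite('pics/v15f.png',cv2.cvtColor(np.hstack([a,b])[:,:800],cv2.COLOR_RGB2BGR))
H=np.load('holders.npz'); print({k:np.round(H[k],3) for k in H})
E
```

```text
[[15 16 16 16 17 25 22 18 17 17 18 16 15 16]
 [16 15 15 16 21 84 94 90 73 42 23 17 16 16]
 [16 17 16 16 51 94 97 96 96 95 94 82 26 16]
 [14 16 16 22 87 97 96 96 97 96 96 57 22 15]
 [16 16 16 55 94 93 97 96 95 98 86 34 16 17]
 [16 16 24 88 94 94 95 95 94 94 55 22 17 17]
 [16 17 59 93 94 92 93 96 95 84 34 17 17 16]
 [15 25 86 93 95 92 94 95 94 54 21 16 16 15]
 [16 46 86 91 93 93 95 94 81 30 15 16 16 16]
 [17 15 14 21 49 77 93 92 53 21 16 15 16 16]]
[[110 113 111 113 113 114 112 109 105 107 107 108 110 106]
 [113 113 111 112 112 127 130 129 121 106  97 102 110 110]
 [111 112 112 113 118 130 130 131 129 130 130 118  80 103]
 [110 111 109 110 127 128 129 130 127 129 129  80  70 104]
 [111 111 111 121 127 128 127 129 126 129 119  59  87 108]
 [110 111 113 125 128 127 128 127 128 126  80  68 104 110]
 [113 114 117 124 125 126 125 126 125 115  60  99 110 110]
 [113 113 121 122 124 126 125 126 125  78  71 108 111 110]
 [112 115 120 124 124 125 126 127 110  59 101 110 111 111]
 [110  99  71  72  91 115 124 125  75  77 111 111 111 109]]
big top [477.38019473 337.48844421] -14.548231763661386 0.06238753922543238
{'tag_holder': array([ 5.43213e+02,  1.74665e+02, -8.30000e-02]), 'small_carton_holder': array([ 5.85469e+02, -6.50400e+00, -4.40000e-02]), 'cutter_rest': array([ 5.23895e+02, -1.88496e+02, -4.00000e-02]), 'carton_holder': array([ 5.13287e+02, -3.63557e+02,  4.27000e-01])}
```

View pics/v15f.png

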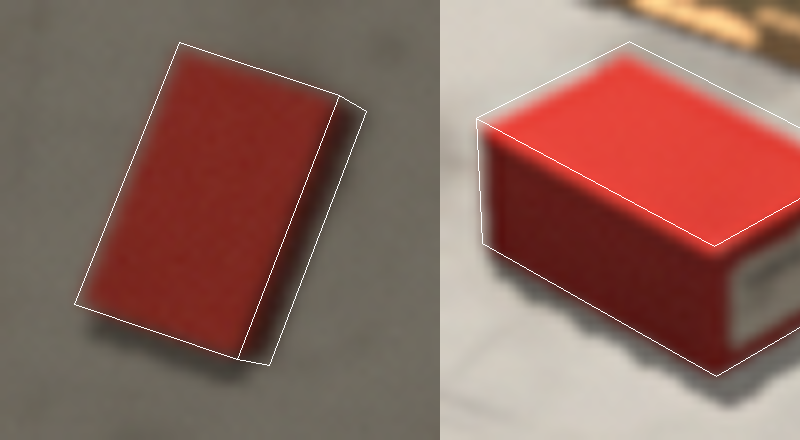

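```bash
python3 plan.py 477.4 337.5 90 75.5 9 | tail -9; 
```

```text
{"gripper":0,"tx":-0.0034,"ty":0.0351,"tz":0.0055,"rz":1.07}
{"gripper":0,"tx":-0.0027,"ty":0.0352,"tz":0.0055,"rz":1.07}
{"gripper":0,"tx":-0.0020,"ty":0.0352,"tz":0.0055,"rz":1.07}
{"gripper":0,"tx":-0.0014,"ty":0.0353,"tz":0.0055,"rz":1.07}
{"gripper":0,"tx":-0.0007,"ty":0.0353,"tz":0.0055,"rz":1.07}
{"gripper":0,"tx":-0.0001,"ty":0.0353,"tz":0.0055,"rz":1.07}
{"gripper":0,"tx":0.0006,"ty":0.0353,"tz":0.0055,"rz":1.07}
{"gripper":0,"tx":0.0013,"ty":0.0353,"tz":0.0055,"rz":1.07}
{"gripper":0,"tx":0.0019,"ty":0.0352,"tz":0.0055,"rz":1.07}
```

```bash
python3 -m handwheel '[{"gripper":0,"tx":-0.0035,"ty":0.035,"tz":0,"rx":0,"ry":0,"rz":1.1},{"gripper":0,"tx":-0.0025,"ty":0.035,"tz":0,"rx":0,"ry":0,"rz":1.1},{"gripper":0,"tx":-0.002,"ty":0.035,"tz":0,"rx":0,"ry":0,"rz":1.1},{"gripper":0,"tx":-0.0015,"ty":0.0355,"tz":0.005,"rx":0,"ry":0,"rz":1.1},{"gripper":0,"tx":-0.0005,"ty":0.0355,"tz":0.010,"rx":0,"ry":0,"rz":1.1},{"gripper":0,"tx":0,"ty":0.0355,"tz":0.010,"rx":0,"ry":0,"rz":1},{"gripper":0,"tx":0.0005,"ty":0.0355,"tz":0.010,"rx":0,"ry":0,"rz":1},{"gripper":0,"tx":0.0015,"ty":0.035,"tz":0.010,"rx":0,"ry":0,"rz":1}]';python3 -m handwheel '[{"gripper":0,"tx":0.002,"ty":0.035,"tz":0.005,"rx":0,"ry":0,"rz":1.1},{"gripper":0,"tx":0,"ty":0,"tz":0,"rx":0,"ry":0,"rz":0},{"gripper":0,"tx":0,"ty":0,"tz":0,"rx":0,"ry":0,"rz":0},{"gripper":0,"tx":0,"ty":0,"tz":0,"rx":0,"ry":0,"rz":0}]'; python3 plan.py 477.4 337.5 14 75.5 3
```

```text
t: 27.22
ee_pos: [471.1, 306.7, 275.7]
orientation: [0.361, 3.12, 0.001]
ft_force: [-0.2, -0.7, 0.2]
width: 88.0
t: 27.72
ee_pos: [476.8, 338.1, 270.9]
orientation: [-0.392, -3.117, 0.0]
ft_force: [-0.2, 0.9, -0.3]
width: 87.7
t 27.725 pos [476.8 338.1 270.9] tip 88.9 jaw 75.7 tiltz [-0. -0. -1.] w 87.7 q [ 0.6   0.55  1.8  -0.    0.8  -0.72] F [-0.2  0.9 -0.3]
da(world) -0.2 rz total 0.2 dw [  0.6  -0.6 -74.9]
straight now: [-0.0008 -0.0004  0.0749]  per row n=3
{"gripper":0,"tx":-0.0003,"ty":-0.0001,"tz":0.0250,"rz":0.05}
{"gripper":0,"tx":-0.0003,"ty":-0.0001,"tz":0.0250,"rz":0.05}
{"gripper":0,"tx":-0.0003,"ty":-0.0001,"tz":0.0250,"rz":0.05}
```

```bash
python3 -m handwheel '[{"gripper":0,"tx":-0.001,"ty":-0.0005,"tz":0.025,"rx":0,"ry":0,"rz":0},{"gripper":0,"tx":0,"ty":0,"tz":0.025,"rx":0,"ry":0,"rz":0},{"gripper":0,"tx":0,"ty":0,"tz":0.017,"rx":0,"ry":0,"rz":0},{"gripper":0,"tx":0,"ty":0,"tz":0.008,"rx":0,"ry":0,"rz":0},{"gripper":0,"tx":0,"ty":0,"tz":0,"rx":0,"ry":0,"rz":0},{"gripper":0,"tx":0,"ty":0,"tz":0,"rx":0,"ry":0,"rz":0},{"gripper":0.5,"tx":0,"ty":0,"tz":0,"rx":0,"ry":0,"rz":0},{"gripper":1,"tx":0,"ty":0,"tz":0,"rx":0,"ry":0,"rz":0}]';python3 -m handwheel '[{"gripper":1,"tx":0,"ty":0,"tz":0,"rx":0,"ry":0,"rz":0},{"gripper":1,"tx":0,"ty":0,"tz":0,"rx":0,"ry":0,"rz":0},{"gripper":1,"tx":0,"ty":0,"tz":0,"rx":0,"ry":0,"rz":0},{"gripper":1,"tx":0,"ty":0,"tz":0,"rx":0,"ry":0,"rz":0},{"gripper":1,"tx":0,"ty":0,"tz":0,"rx":0,"ry":0,"rz":0}]'; python3 plan.py 477.4 337.5 110 75.5 1
```

```text
t: 28.72
ee_pos: [477.9, 338.2, 196.2]
orientation: [0.391, 3.117, 0.001]
ft_force: [0.4, -0.0, -0.2]
width: 71.3
t: 29.35
ee_pos: [477.9, 338.2, 196.0]
orientation: [0.391, 3.117, 0.001]
ft_force: [-1.2, -0.4, 6.6]
width: 63.3
t 29.35 pos [477.9 338.2 196. ] tip 14.0 jaw 75.7 tiltz [ 0.  0. -1.] w 63.3 q [ 0.6   0.67  1.81  0.    0.66 -0.73] F [-1.2 -0.4  6.6]
da(world) -0.2 rz total 0.2 dw [-0.5 -0.7 96. ]
straight now: [ 0.0003 -0.0007 -0.096 ]  per row n=1
{"gripper":0,"tx":0.0003,"ty":-0.0007,"tz":-0.0960,"rz":0.19}
```

```bash
python3 -m handwheel '[{"gripper":1,"tx":0,"ty":0,"tz":-0.008,"rx":0,"ry":0,"rz":0},{"gripper":1,"tx":0,"ty":0,"tz":-0.020,"rx":0,"ry":0,"rz":0},{"gripper":1,"tx":0,"ty":0,"tz":-0.030,"rx":0,"ry":0,"rz":0},{"gripper":1,"tx":0,"ty":0,"tz":-0.030,"rx":0,"ry":0,"rz":0},{"gripper":1,"tx":0,"ty":0,"tz":-0.020,"rx":0,"ry":0,"rz":0},{"gripper":1,"tx":0,"ty":0,"tz":0,"rx":0,"ry":0,"rz":0},{"gripper":1,"tx":0,"ty":0,"tz":0,"rx":0,"ry":0,"rz":0}]'; python3 plan.py 513.3 -363.6 122 -65.5 24 x;  python3 - <<'E'
from fit import *
d=viewer.get_image('side')
b=cv2.resize(d['image'][200:320,200:320],None,fx=5,fy=5,interpolation=cv2.INTER_CUBIC)
cv2.imwrite('pics/s16.png',cv2.cvtColor(b,cv2.COLOR_RGB2BGR))
E
```

```text
t: 30.22
ee_pos: [477.4, 337.8, 303.3]
orientation: [-0.391, -3.116, 0.001]
ft_force: [-0.5, -0.5, -4.7]
width: 63.3
t 30.225 pos [477.4 337.8 303.3] tip 121.3 jaw 75.7 tiltz [-0.001 -0.001 -1.   ] w 63.3 q [ 0.6   0.5   1.79 -0.    0.86 -0.73] F [-0.5 -0.5 -4.7]
da(world) -141.2 rz total 141.2 dw [ 3.590e+01 -7.014e+02  7.000e-01]
straight now: [-2.081e-01 -6.707e-01 -3.000e-04]  per row n=24
{"gripper":0,"tx":-0.0087,"ty":-0.0279,"tz":-0.0000,"rz":5.88}
{"gripper":0,"tx":-0.0115,"ty":-0.0269,"tz":-0.0000,"rz":5.88}
{"gripper":0,"tx":-0.0142,"ty":-0.0256,"tz":-0.0000,"rz":5.88}
{"gripper":0,"tx":-0.0167,"ty":-0.0240,"tz":-0.0000,"rz":5.88}
{"gripper":0,"tx":-0.0191,"ty":-0.0222,"tz":-0.0000,"rz":5.88}
{"gripper":0,"tx":-0.0213,"ty":-0.0201,"tz":-0.0000,"rz":5.88}
{"gripper":0,"tx":-0.0232,"ty":-0.0178,"tz":-0.0000,"rz":5.88}
{"gripper":0,"tx":-0.0249,"ty":-0.0153,"tz":-0.0000,"rz":5.88}
{"gripper":0,"tx":-0.0264,"ty":-0.0127,"tz":-0.0000,"rz":5.88}
{"gripper":0,"tx":-0.0275,"ty":-0.0099,"tz":-0.0000,"rz":5.88}
{"gripper":0,"tx":-0.0284,"ty":-0.0070,"tz":-0.0000,"rz":5.88}
{"gripper":0,"tx":-0.0290,"ty":-0.0041,"tz":-0.0000,"rz":5.88}
{"gripper":0,"tx":-0.0292,"ty":-0.0011,"tz":-0.0000,"rz":5.88}
{"gripper":0,"tx":-0.0292,"ty":0.0019,"tz":-0.0000,"rz":5.88}
{"gripper":0,"tx":-0.0289,"ty":0.0049,"tz":-0.0000,"rz":5.88}
{"gripper":0,"tx":-0.0282,"ty":0.0078,"tz":-0.0000,"rz":5.88}
{"gripper":0,"tx":-0.0272,"ty":0.0107,"tz":-0.0000,"rz":5.88}
{"gripper":0,"tx":-0.0260,"ty":0.0134,"tz":-0.0000,"rz":5.88}
{"gripper":0,"tx":-0.0245,"ty":0.0160,"tz":-0.0000,"rz":5.88}
{"gripper":0,"tx":-0.0227,"ty":0.0184,"tz":-0.0000,"rz":5.88}
{"gripper":0,"tx":-0.0207,"ty":0.0207,"tz":-0.0000,"rz":5.88}
{"gripper":0,"tx":-0.0185,"ty":0.0227,"tz":-0.0000,"rz":5.88}
{"gripper":0,"tx":-0.0161,"ty":0.0244,"tz":-0.0000,"rz":5.88}
{"gripper":0,"tx":-0.0135,"ty":0.0260,"tz":-0.0000,"rz":5.88}
```

View pics/s16.png

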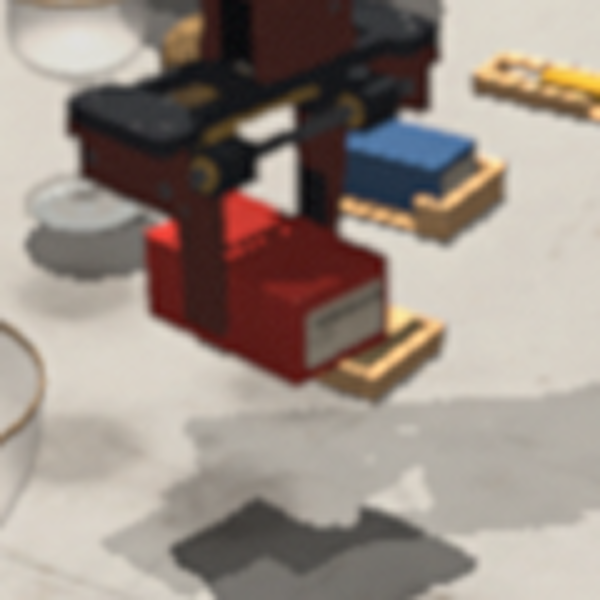

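```bash
python3 -m handwheel '[{"gripper":1,"tx":-0.0085,"ty":-0.028,"tz":0,"rx":0,"ry":0,"rz":5.9},{"gripper":1,"tx":-0.0115,"ty":-0.027,"tz":0,"rx":0,"ry":0,"rz":5.9},{"gripper":1,"tx":-0.014,"ty":-0.0255,"tz":0,"rx":0,"ry":0,"rz":5.9},{"gripper":1,"tx":-0.0165,"ty":-0.024,"tz":0,"rx":0,"ry":0,"rz":5.9},{"gripper":1,"tx":-0.019,"ty":-0.022,"tz":0,"rx":0,"ry":0,"rz":5.9},{"gripper":1,"tx":-0.0215,"ty":-0.020,"tz":0,"rx":0,"ry":0,"rz":5.9},{"gripper":1,"tx":-0.023,"ty":-0.018,"tz":0,"rx":0,"ry":0,"rz":5.9},{"gripper":1,"tx":-0.025,"ty":-0.0155,"tz":0,"rx":0,"ry":0,"rz":5.9}]'; python3 -m handwheel '[{"gripper":1,"tx":-0.0265,"ty":-0.0125,"tz":0,"rx":0,"ry":0,"rz":5.9},{"gripper":1,"tx":-0.0275,"ty":-0.010,"tz":0,"rx":0,"ry":0,"rz":5.9},{"gripper":1,"tx":-0.0285,"ty":-0.007,"tz":0,"rx":0,"ry":0,"rz":5.9},{"gripper":1,"tx":-0.029,"ty":-0.004,"tz":0,"rx":0,"ry":0,"rz":5.9},{"gripper":1,"tx":-0.029,"ty":-0.001,"tz":0,"rx":0,"ry":0,"rz":5.9},{"gripper":1,"tx":-0.029,"ty":0.002,"tz":0,"rx":0,"ry":0,"rz":5.9},{"gripper":1,"tx":-0.029,"ty":0.005,"tz":0,"rx":0,"ry":0,"rz":5.9},{"gripper":1,"tx":-0.028,"ty":0.008,"tz":0,"rx":0,"ry":0,"rz":5.9}]'; python3 plan.py 513.3 -363.6 122 -65.5 8 x
```

```text
t: 31.28
ee_pos: [488.4, 103.4, 302.7]
orientation: [-1.61, -2.696, 0.002]
ft_force: [0.5, 0.4, -4.4]
width: 63.4
t: 32.28
ee_pos: [500.4, -130.0, 302.6]
orientation: [-2.555, -1.825, 0.002]
ft_force: [0.1, 0.2, -4.8]
width: 63.5
t 32.275 pos [ 500.4 -130.   302.6] tip 120.6 jaw -18.9 tiltz [-0.002  0.001 -1.   ] w 63.5 q [-0.28  0.42  1.94  0.    0.79  0.05] F [ 0.1  0.2 -4.8]
da(world) -46.6 rz total 46.6 dw [  12.9 -233.6    1.4]
straight now: [-0.2168  0.0879 -0.0015]  per row n=8
{"gripper":0,"tx":-0.0271,"ty":0.0110,"tz":-0.0002,"rz":5.82}
{"gripper":0,"tx":-0.0259,"ty":0.0137,"tz":-0.0002,"rz":5.82}
{"gripper":0,"tx":-0.0243,"ty":0.0162,"tz":-0.0002,"rz":5.82}
{"gripper":0,"tx":-0.0226,"ty":0.0186,"tz":-0.0002,"rz":5.82}
{"gripper":0,"tx":-0.0206,"ty":0.0208,"tz":-0.0002,"rz":5.82}
{"gripper":0,"tx":-0.0183,"ty":0.0228,"tz":-0.0002,"rz":5.82}
{"gripper":0,"tx":-0.0159,"ty":0.0245,"tz":-0.0002,"rz":5.82}
{"gripper":0,"tx":-0.0134,"ty":0.0260,"tz":-0.0002,"rz":5.82}
```

```bash
python3 -m handwheel '[{"gripper":1,"tx":-0.027,"ty":0.011,"tz":0,"rx":0,"ry":0,"rz":5.8},{"gripper":1,"tx":-0.026,"ty":0.0135,"tz":0,"rx":0,"ry":0,"rz":5.8},{"gripper":1,"tx":-0.0245,"ty":0.016,"tz":0,"rx":0,"ry":0,"rz":5.8},{"gripper":1,"tx":-0.0225,"ty":0.0185,"tz":0,"rx":0,"ry":0,"rz":5.8},{"gripper":1,"tx":-0.0205,"ty":0.021,"tz":0,"rx":0,"ry":0,"rz":5.8},{"gripper":1,"tx":-0.0185,"ty":0.023,"tz":0,"rx":0,"ry":0,"rz":5.8},{"gripper":1,"tx":-0.016,"ty":0.0245,"tz":0.010,"rx":0,"ry":0,"rz":5.8},{"gripper":1,"tx":-0.0135,"ty":0.026,"tz":0.020,"rx":0,"ry":0,"rz":5.8}]'; python3 -m handwheel '[{"gripper":1,"tx":0,"ty":0,"tz":0.025,"rx":0,"ry":0,"rz":0},{"gripper":1,"tx":0,"ty":0,"tz":0,"rx":0,"ry":0,"rz":0},{"gripper":1,"tx":0,"ty":0,"tz":0,"rx":0,"ry":0,"rz":0},{"gripper":1,"tx":0,"ty":0,"tz":0,"rx":0,"ry":0,"rz":0}]'; python3 plan.py 513.3 -363.6 60 -65.5 1 x
python3 - <<'E'
from fit import *
H=np.load('holders.npz'); o=ctrl.get_obs(); e=o['ee_pos']
from scipy.spatial.transform import Rotation as R
M=R.from_rotvec(o['orientation']).as_matrix(); ya=np.arctan2(M[1,1],M[0,1])+np.pi/2
d=viewer.get_image('side');np.savez('pics/side17.npz',**d)
b=cv2.resize(d['image'][140:230,300:410],None,fx=6.5,fy=6.5,interpolation=cv2.INTER_CUBIC)
draw(d,MODELS['big_carton'],[e[0],e[1],ya],e[2]-182-14,b,(255,255,255),6.5,(300,140))
draw(d,MODELS['carton_holder'],H['carton_holder'],0,b,(0,255,0),6.5,(300,140))
cv2.imwrite('pics/s17.png',cv2.cvtColor(b,cv2.COLOR_RGB2BGR))
E
```

```text
t: 33.28
ee_pos: [514.3, -363.9, 272.8]
orientation: [-3.069, -0.672, 0.0]
ft_force: [1.0, -0.4, -5.4]
width: 63.2
t: 33.78
ee_pos: [514.7, -362.8, 249.6]
orientation: [3.066, 0.678, 0.002]
ft_force: [0.4, 1.5, -4.0]
width: 63.2
t 33.775 pos [ 514.7 -362.8  249.6] tip 67.6 jaw -65.1 tiltz [ 0.001 -0.001 -1.   ] w 63.2 q [-0.63  0.63  1.7  -0.    0.81  0.5 ] F [ 0.4  1.5 -4. ]
da(world) -0.4 rz total 0.4 dw [-1.4 -0.8 -7.6]
straight now: [-0.0016  0.0001  0.0076]  per row n=1
{"gripper":0,"tx":-0.0016,"ty":0.0001,"tz":0.0076,"rz":0.43}
```

View pics/s17.png

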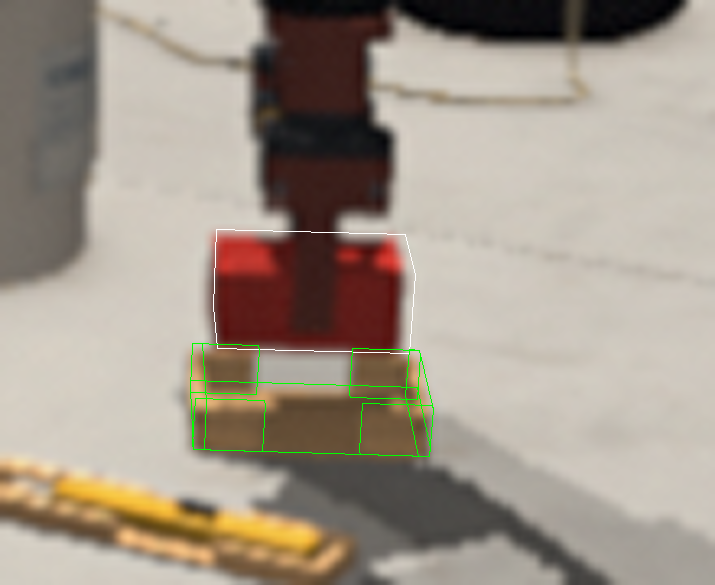

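```bash
python3 -m handwheel '[{"gripper":1,"tx":-0.0028,"ty":0,"tz":0.010,"rx":0,"ry":0,"rz":0.4},{"gripper":1,"tx":0,"ty":0,"tz":0.010,"rx":0,"ry":0,"rz":0},{"gripper":1,"tx":0,"ty":0,"tz":0,"rx":0,"ry":0,"rz":0},{"gripper":1,"tx":0,"ty":0,"tz":0,"rx":0,"ry":0,"rz":0}]'; python3 plan.py 512.2 -364.1 19 -65.5 1 x
python3 - <<'E'
from fit import *
d=viewer.get_image('side');np.savez('pics/side18.npz',**d)
b=cv2.resize(d['image'][140:230,300:410],None,fx=6.5,fy=6.5,interpolation=cv2.INTER_CUBIC)
cv2.imwrite('pics/s18.png',cv2.cvtColor(b,cv2.COLOR_RGB2BGR))
E
```

```text
t: 34.33
ee_pos: [511.8, -364.1, 228.5]
orientation: [-3.07, -0.666, 0.0]
ft_force: [-0.2, 0.2, -4.7]
width: 63.4
t 34.325 pos [ 511.8 -364.1  228.5] tip 46.5 jaw -65.5 tiltz [-0.  0. -1.] w 63.4 q [-0.64  0.66  1.71 -0.    0.77  0.51] F [-0.2  0.2 -4.7]
da(world) 0.0 rz total -0.0 dw [  0.4   0.  -27.5]
straight now: [0.0004 0.0002 0.0275]  per row n=1
{"gripper":0,"tx":0.0004,"ty":0.0002,"tz":0.0275,"rz":-0.01}
```

View pics/s18.png

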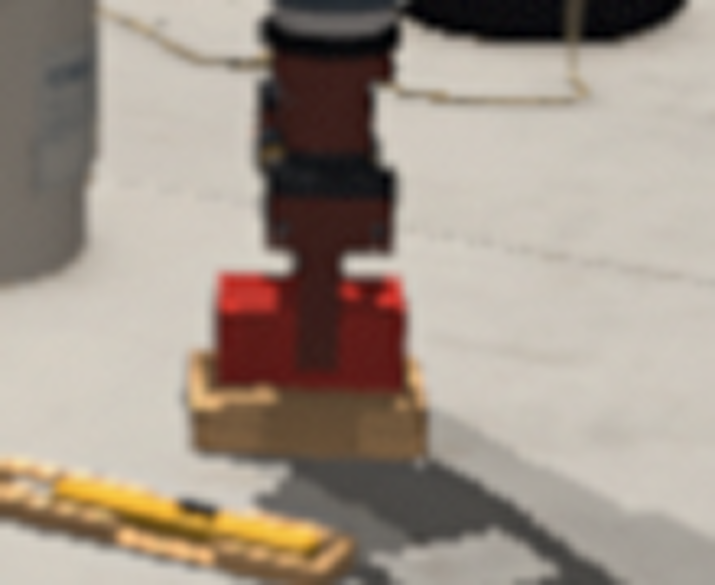

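```bash
python3 -m handwheel '[{"gripper":1,"tx":0,"ty":0,"tz":0.006,"rx":0,"ry":0,"rz":0},{"gripper":1,"tx":0,"ty":0,"tz":0.006,"rx":0,"ry":0,"rz":0},{"gripper":1,"tx":0,"ty":0,"tz":0.006,"rx":0,"ry":0,"rz":0},{"gripper":1,"tx":0,"ty":0,"tz":0.005,"rx":0,"ry":0,"rz":0},{"gripper":1,"tx":0,"ty":0,"tz":0.003,"rx":0,"ry":0,"rz":0},{"gripper":1,"tx":0,"ty":0,"tz":0,"rx":0,"ry":0,"rz":0},{"gripper":1,"tx":0,"ty":0,"tz":0,"rx":0,"ry":0,"rz":0}]'; python3 plan.py 512.2 -364.1 19 -65.5 1 x
python3 - <<'E'
from fit import *
d=viewer.get_image('side');np.savez('pics/side19.npz',**d)
b=cv2.resize(d['image'][140:230,300:410],None,fx=6.5,fy=6.5,interpolation=cv2.INTER_CUBIC)
cv2.imwrite('pics/s19.png',cv2.cvtColor(b,cv2.COLOR_RGB2BGR))
E
```

```text
t: 35.25
ee_pos: [511.8, -364.2, 202.8]
orientation: [3.07, 0.666, 0.0]
ft_force: [0.4, -0.1, -4.1]
width: 63.3
t 35.25 pos [ 511.8 -364.2  202.8] tip 20.8 jaw -65.5 tiltz [ 0. -0. -1.] w 63.3 q [-0.64  0.7   1.71 -0.    0.73  0.51] F [ 0.4 -0.1 -4.1]
da(world) 0.0 rz total -0.0 dw [ 0.4  0.1 -1.8]
straight now: [0.0004 0.0001 0.0018]  per row n=1
{"gripper":0,"tx":0.0004,"ty":0.0001,"tz":0.0018,"rz":-0.01}
```

View pics/s19.png

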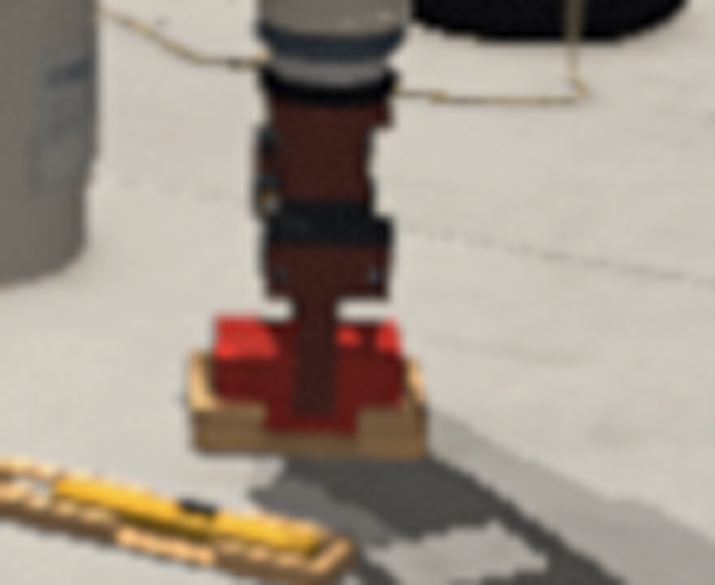

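It's in the tray, about 1.5 mm above the floor. Set down, release, retreat.

```bash
python3 -m handwheel '[{"gripper":1,"tx":0,"ty":0,"tz":0.0015,"rx":0,"ry":0,"rz":0},{"gripper":1,"tx":0,"ty":0,"tz":0,"rx":0,"ry":0,"rz":0},{"gripper":0.1,"tx":0,"ty":0,"tz":0,"rx":0,"ry":0,"rz":0},{"gripper":0,"tx":0,"ty":0,"tz":0,"rx":0,"ry":0,"rz":0},{"gripper":0,"tx":0,"ty":0,"tz":0,"rx":0,"ry":0,"rz":0},{"gripper":0,"tx":0,"ty":0,"tz":0,"rx":0,"ry":0,"rz":0}]'; python3 -m handwheel '[{"gripper":0,"tx":0,"ty":0,"tz":-0.010,"rx":0,"ry":0,"rz":0},{"gripper":0,"tx":0,"ty":0,"tz":-0.030,"rx":0,"ry":0,"rz":0},{"gripper":0,"tx":0,"ty":0,"tz":-0.050,"rx":0,"ry":0,"rz":0},{"gripper":0,"tx":0,"ty":0,"tz":-0.060,"rx":0,"ry":0,"rz":0},{"gripper":0,"tx":0,"ty":0,"tz":-0.040,"rx":0,"ry":0,"rz":0}]'; python3 plan.py 430 0 200 -65.5 9 x
```

```text
t: 36.05
ee_pos: [511.8, -364.2, 201.4]
orientation: [3.07, 0.666, 0.0]
ft_force: [-0.3, -0.4, 0.3]
width: 87.7
t: 36.67
ee_pos: [511.9, -364.2, 395.0]
orientation: [3.067, 0.666, 0.004]
ft_force: [0.0, 1.2, 0.4]
width: 87.9
t 36.675 pos [ 511.9 -364.2  395. ] tip 213.0 jaw -65.5 tiltz [ 0.003 -0.002 -1.   ] w 87.9 q [-0.64  0.44  1.63 -0.    1.07  0.51] F [0.  1.2 0.4]
da(world) 0.0 rz total -0.0 dw [-81.9 364.2 -13. ]
straight now: [ 0.0765 -0.3654  0.012 ]  per row n=9
{"gripper":0,"tx":0.0085,"ty":-0.0406,"tz":0.0013,"rz":-0.00}
{"gripper":0,"tx":0.0085,"ty":-0.0406,"tz":0.0013,"rz":-0.00}
{"gripper":0,"tx":0.0085,"ty":-0.0406,"tz":0.0013,"rz":-0.00}
{"gripper":0,"tx":0.0085,"ty":-0.0406,"tz":0.0013,"rz":-0.00}
{"gripper":0,"tx":0.0085,"ty":-0.0406,"tz":0.0013,"rz":-0.00}
{"gripper":0,"tx":0.0085,"ty":-0.0406,"tz":0.0013,"rz":-0.00}
{"gripper":0,"tx":0.0085,"ty":-0.0406,"tz":0.0013,"rz":-0.00}
{"gripper":0,"tx":0.0085,"ty":-0.0406,"tz":0.0013,"rz":-0.00}
{"gripper":0,"tx":0.0085,"ty":-0.0406,"tz":0.0013,"rz":-0.00}
```

```bash
python3 -m handwheel '[{"gripper":0,"tx":0.010,"ty":-0.041,"tz":0,"rx":0,"ry":0,"rz":0},{"gripper":0,"tx":0.010,"ty":-0.041,"tz":0,"rx":0,"ry":0,"rz":0},{"gripper":0,"tx":0.010,"ty":-0.041,"tz":0,"rx":0,"ry":0,"rz":0},{"gripper":0,"tx":0.010,"ty":-0.041,"tz":0,"rx":0,"ry":0,"rz":0},{"gripper":0,"tx":0.010,"ty":-0.041,"tz":0,"rx":0,"ry":0,"rz":0},{"gripper":0,"tx":0.010,"ty":-0.041,"tz":0,"rx":0,"ry":0,"rz":0},{"gripper":0,"tx":0.010,"ty":-0.041,"tz":0,"rx":0,"ry":0,"rz":0},{"gripper":0,"tx":0.010,"ty":-0.041,"tz":0,"rx":0,"ry":0,"rz":0}]'; python3 -m handwheel '[{"gripper":0,"tx":0.010,"ty":-0.041,"tz":0,"rx":0,"ry":0,"rz":0},{"gripper":0,"tx":0,"ty":0,"tz":0,"rx":0,"ry":0,"rz":0},{"gripper":0,"tx":0,"ty":0,"tz":0,"rx":0,"ry":0,"rz":0}]'
python3 - <<'E'
from fit import *
t=viewer.get_image('top'); s=viewer.get_image('side'); np.savez('pics/top20.npz',**t); np.savez('pics/side20.npz',**s)
a=cv2.resize(t['image'][140:290,200:440],(800,500),interpolation=cv2.INTER_CUBIC)
cv2.imwrite('pics/f_top.png',cv2.cvtColor(a,cv2.COLOR_RGB2BGR))
cv2.imwrite('pics/f_side.png',cv2.cvtColor(cv2.resize(s['image'][180:300,190:380],(792,500),interpolation=cv2.INTER_CUBIC),cv2.COLOR_RGB2BGR))
C=cloud(t); o=load('pics/top0.npz')
for n in('wine_glass','ball'):
    r=recognise(t,n)[:1]; print(n,[(round(x['p'],2),round(x['xy'][0]*560),round(x['xy'][1]*420)) for x in r])
for nm,(u0,u1,v0,v1) in dict(glass=(238,276,138,188),ball=(300,328,150,182)).items():
    print(nm,'mean abs diff',np.abs(t['image'][v0:v1,u0:u1].astype(int)-o['image'][v0:v1,u0:u1]).mean())
E
```

```text
t: 37.67
ee_pos: [448.1, -31.2, 392.0]
orientation: [3.07, 0.666, 0.002]
ft_force: [0.3, -0.1, 0.3]
width: 87.9
t: 38.05
ee_pos: [440.8, 8.9, 391.7]
orientation: [3.069, 0.667, 0.002]
ft_force: [0.8, -0.6, 0.8]
width: 88.0
wine_glass [(0.85, 255, 157)]
ball [(0.77, 311, 165)]
glass mean abs diff 0.8803508771929824
ball mean abs diff 1.5037202380952381
```

View pics/f_top.png

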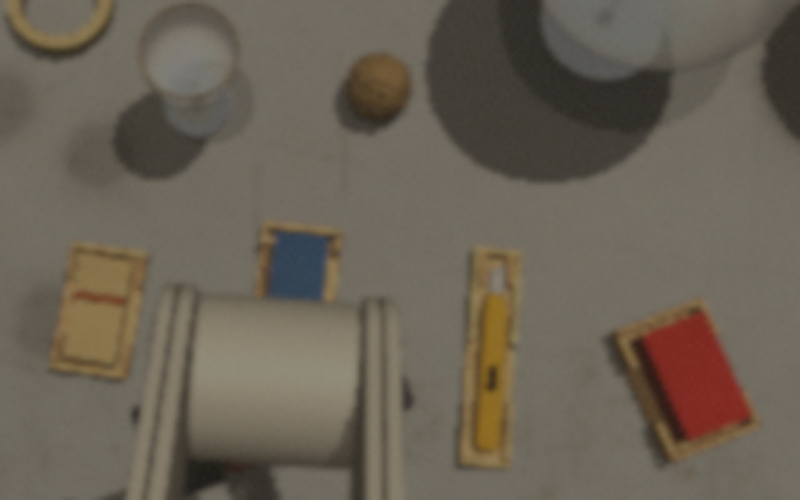

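View pics/f_side.png

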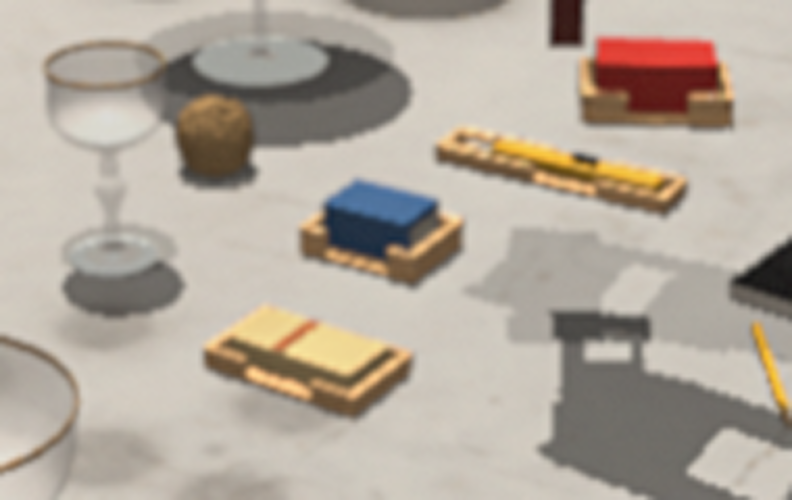

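All four are in their holders, and the glass and ball are unmoved. The red carton looks offset to the right in the top view, perhaps only from parallax, so I'll fit it to check.

```bash
python3 - <<'E'
from corners import *
t=load('pics/top20.npz'); H=np.load('holders.npz'); I=t['image'].astype(float)
def rel(p,h,off=0):
    c,s=np.cos(h[2]),np.sin(h[2]); d=p[:2]-h[:2]; return np.round([c*d[0]+s*d[1],-s*d[0]+c*d[1],(np.degrees(p[2]-h[2])+90)%180-90],1)
mt=np.clip((I[...,0]-I[...,1]-8)/60,0,1)*np.clip((I[...,0]-60)/40,0,1)
p,c=fitmask([(t,mt,(385,432,225,285),None)],[box(-51,51,-32,32,44.9,45)],[513,-363,.43],5); print('big',p,c,rel(p,H['carton_holder']))
yi=((I[...,0]+I[...,1])/2-I[...,2]); sat=(I.max(2)-I.min(2))/I.max(2)
yel=cv2.morphologyEx(np.clip((sat-.58)/.12,0,1),cv2.MORPH_CLOSE,np.ones((5,5)))
p,c=fitmask([(t,yel,(332,362,210,285),None)],[box(-11,11,-58,86,12.9,13)],[524,-188,np.radians(87.7)],5); print('cutter',p,c,rel(p,H['cutter_rest']))
u=load('pics/top15.npz'); K=u['image'].astype(float)
m=np.clip((K[...,2]-K[...,0]-8)/20,0,1)
p,c=fitmask([(u,m,(270,310,200,245),None)],[box(-36,36,-25.5,25.5,34.9,35)],[585,-6,-.04],5); print('small',p,c,rel(p,H['small_carton_holder']))
for n,d in(('big',t),):
    C=cloud(d); print('z red',np.median(C[248:262,404:414,2]),'z blue',np.median(cloud(u)[218:228,286:294,2]),'z tag',np.median(cloud(u)[230:240,222:234,2]),'z cutter',np.median(C[235:240,347:350,2]))
E
```

```text
big [ 5.13907087e+02 -3.64100742e+02  4.31852554e-01] 0.1418051466349493 [ 0.3 -0.8  0.3]
cutter [ 524.13082011 -188.67357715    1.53457077] 0.19599971855948603 [  0.2  -0.2 -89.8]
small [ 5.85891073e+02 -6.58011882e+00  5.54483597e-02] 0.3021904409723932 [ 0.4 -0.1  5.7]
z red 50.730551601994456 z blue 40.60972082898996 z tag 23.73875851346697 z cutter 19.95295312387218
```

```bash
python3 -c "
from workcell import ctrl
print(ctrl.close_job())"
```

```text
the job is handed in; nothing more can be done
None
```

I took the pile apart from the top down (cutter, small carton, tags, big carton), put each thing right way up in its own holder, and handed the job in after about 38 s of robot time.

- **Position:** Fits to the top pictures put the big carton, small carton and cutter within about 1 mm of their holders' centres. I checked the tags by eye only; they lie inside their tray. The cutter's blade is between the guard cheeks.
- **Height:** Depth readings of the tops were 51, 41 and 24 mm for the big carton, small carton and tags, against 50, 40 and 23 mm expected. The cutter read 20 mm against 18 mm expected. All four therefore lie flat on the holder floors.
- **Bystanders:** The wine glass and ball of string look the same in the first and last pictures. In the moves' readings, the wrist force stayed under 10 N.
- **Check that disagreed:** The fit on the small carton gave a 5.7° turn in its tray. It was a poor fit and the pictures show the carton parallel to the tray, so I took it as noise and left it alone.

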